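Pin the provision bin shut

ROBOT

A 7-joint arm with a two-finger parallel gripper is mounted at the origin on the work surface. World frame = base frame: x ahead of the robot, y to its left, z up, the work surface at z = 0. Lengths are in mm, angles in rad, forces in N, time in s.
With the tool pointing down it reaches from about 400 to 850 mm from the base axis. Payload 4.5 kg.
Tool frame: the origin (TCP) lies midway between the tips of the shut fingers; the grasp point (between the pads) lies 19 mm behind it; z points along the fingers, y is the line along which they close (so a half turn about z gives the same grasp; the last joint's range is limited). The gripper opens to 88 mm and grips with 3 to 60 N. Pads are 18 mm wide; open, the fingers measure 123 mm over their backs; the gripper's body (75 mm by 187 mm) begins 45 mm behind the grasp point.
Start: joints at [1.313, 0.689, -0.195, 1.565, 0.157, 0.902, -0.215], TCP at [179.827, -598.595, 238.743] pointing down, gripper open.
Joint ranges: [-3.01, 3.01], [-0.46, 2.08], [-1.47, 1.51], [0.13, 2.56], [-1, 4.14], [0.04, 2.09], [-2.66, 2.66]. Speed limits (rad/s): [2.57, 2.57, 3.14, 3.14, 3.14, 3.14, 3.14].

INTERFACE

Orientations are given as a 3x3 rotation matrix whose columns are the frame's x, y, z axes.
In Python, from station import manip, vision, job gives the robot as it stands. The module is installed in compiled form; this text tells all that it offers.
- The arm moves only by the tool arm_command, never from a script. Its arguments are lists of equal length, an entry for each row: "hand": the opening, from -1 (shut) to 1 (fully open); "xyz": the shift along the world's x, y, z in units of 0.25 m (1.0 is 0.25 m), a list of three; "dr": the turn, a rotation vector about the world's x, y, z in units of 180 degrees (1.0 is 180 degrees), a list of three. In form: {"hand": [hand, ...], "xyz": [[dx, dy, dz], ...], "dr": [[wx, wy, wz], ...]}. A call has 1 to 20 rows; each row is the pose to reach, as a shift and turn from the pose commanded when the call began, turning the shorter way round; what a row does not reach only later rows make up. A row lasts 1/8 s, in which the tool goes at most 62.5 mm and 10.7 degrees, less where a joint would pass 70% of its speed; a pose out of reach is approached as far as the arm can. A call with a number of a shift or a turn outside -1 to 1 is refused whole. A call with a gripper value outside its range is refused whole. The fingers move at their own pace and stop on an object; the grip force is fixed at half the most. Time passes only in rows, so rows that repeat a pose let the fingers close. It gives the time, the measured TCP pose, the force, the opening and the grip force at its end, in the units of the state.
- manip.state(): the state, without advancing time (a new reading comes with each control period).
- vision.capture(name): name is "scene" or "top" or "wrist"; returns the picture (480x640x3 uint8, red, green, blue); there is no depth.
- vision.camera_info(name): a dict with "vertical_fov" (degrees; the focal length in pixels is half the picture's height over the tangent of half this angle, whatever the lens; pixels are square), "cx", "cy" (the principal point, pixels), "k1" (the pictures are not rectified: a ray, as slopes to the right and down, at radius r is drawn at 1 + k1 r^2 times it, then the intrinsics apply), "world_to_cam" (4x4, takes a point from world to camera coordinates). Camera axes: x right, y up, looking along -z (the intrinsics and any distortion apply to the point x, -y, -z); pixel columns grow to the right and rows downward; lengths in mm; the calibration is good to about 2 mm. A picture is of the moment at which its call begins: read the wrist's pose just before it. camera_info takes no time and is no camera call; for the wrist camera it gives the pose at the moment of the call.
- job.sign_off(): hands the job in; it is judged then, once.
The state is a dict: "time": time; "q": joint angles; "joint_vel": joint speeds; "joint_torque": joint torques, N m; "tcp_pos": TCP position; "ee_rot": TCP orientation; "ft_force": force on the tool from outside, world axes, zero at the start; "torque": the same for the moment, N m; "gripper_width": finger opening in mm; "grip_force": force on a finger pad.
Only numpy, scipy, OpenCV 4.12 (cv2) and the standard library are available. Lean on these libraries where they do the work, as an engineer would, in place of code of your own. Each camera call takes 0.05 s, during which the arm holds its last target. There are 200 camera calls.

TASK

Shut the sloping lid of the onion bin so that the staple comes up through its slot, then lock it: push the pin with the thin rod down the slope through the staple's eye, fully home with its grip block against the staple, and let go. The staple has some side play, so feel for the eye; leave everything else on the table where it is.

Things in the scene. Friction and masses are not known exactly. Their poses are not given: they have to be found in the camera images.
- bin: fixed white provision bin, 174 mm deep (x), 200 mm wide (y); its rim slopes at 32 degrees from 55 mm high at the front (-x) to 153 mm at the back. Origin under the bin, 78 mm behind the front wall's face; z up. A steel staple fixed to it, a lug 18 mm thick (along the slope) and 40 mm wide (across), square to the slope, sticks 38 mm out of the shut lid's slot and has a round eye
- eye_mid (a point): mean centre of the staple's eye, fixed to the bin (axes as the bin's), 24 mm above the shut lid's upper face. The eye is 11.5 mm wide, its axis along the slope. The staple is bolted on with side play: the true eye lies up to 8 mm either way along y from this point, differently each time, and no pose reports it: it must be seen or felt for
- lid (a joint): the bin's metal lid, 191 mm long, 200 mm wide, 6 mm thick: 0 = shut (on the rim, at 32 degrees), growing as it opens upwards about its hinge along the back (in the bin's frame x = +78, z = 158 mm, level with the lid's upper face). The hinge is stiff: the lid stays where it is left and must be pushed down
- lid_slot (a point): centre of the lid's slot (24 mm along the lid, 60 mm across), on the upper face, 130 mm from the hinge; moves with the lid. Axes: x along the lid towards the hinge (up the slope when shut), y across, z out of the upper face
- pin: the locking pin, steel, 0.19 kg, lying on the table: a grip block 44 mm long (x), 20 mm wide (y), 22 mm high (z), with a round 10 mm rod from its +x end. Origin at the centre of the block's underside; the rod runs along +x, 11 mm above the origin, from the shoulder at x = 22 mm to the tip at 77 mm; the last 8 mm taper to 6 mm
- pin_tip (a point): tip of the pin's rod, on its axis; axes as the pin's
- thick_pin: bystander: a pin like 'pin' (same grip block) but with a 16 mm rod that does not fit the eye; origin under the centre of its grip block
- small_bowl: bystander: white bowl, 70 mm across, 35 mm high; origin under its centre
- jar: bystander: amber jar, 56 mm across, 50 mm high; origin under its centre
- basin: bystander: white basin, 170 mm across, 60 mm high; origin under its centre
- oil: bystander: green bottle, 66 mm across, 200 mm high; origin under its centre
- mug: bystander: white mug, 80 mm across, 90 mm high; origin under its centre
- tin: bystander: tin, 80 mm across, 80 mm high; origin under its centre
- spoon: bystander: wooden spoon lying flat behind the bin; origin about the middle of its length
Things that resemble listed ones, but are neither listed nor needed, are in the scene too. Leave any black or red look-alike of the pin alone.

How it is judged:
By the outcome, as a careful person would: the job done as asked, in the order asked, and still so for the second after the job is handed in, with the robot touching nothing.
It also fails if it takes over 72 s, if anything falls off the work surface, if the arm or the gripper's body presses on something with over 40 N, if the wrist force passes 120 N, or if a joint passes its speed limit or range.

## Working session

There is one attempt and no reset: what is moved stays moved. The work goes in short steps, Python scripts to look and compute and a tool call to move; the robot and the scene stay as the last step left them, time stands still between calls to the robot, and variables do not carry over. Pictures are saved under pics/ and viewed, at most 10 in all, crops included, and the job is handed in when it is done.

Besides the shell and the picture viewer there is one more tool, called after "Request:" by a JSON object that holds its "api" and its "payload", one argument or row to a line. arm_command: Moves the arm, as the interface text tells. Its arguments: {"type":"object","properties":{"hand":{"type":"array","items":{"type":"number"}},"xyz":{"type":"array","items":{"type":"array","items":{"type":"number"}}},"dr":{"type":"array","items":{"type":"array","items":{"type":"number"}}}},"required":["hand","xyz","dr"]}

```bash
mkdir -p pics
cat > h.py <<'E'
import numpy as np, cv2
from station import manip, vision, job
def cap(n):
    i=vision.camera_info(n); return vision.capture(n), i
def ray(i,u,v):
    f=240/np.tan(np.radians(i["vertical_fov"])/2)
    a=np.array([(u-i["cx"])/f,(v-i["cy"])/f]); b=a.copy()
    for _ in range(20): b=a/(1+i["k1"]*(b@b))
    W=np.array(i["world_to_cam"]); R=W[:3,:3]; d=R.T@np.array([b[0],-b[1],-1]); return -R.T@W[:3,3], d/np.linalg.norm(d)
def onz(i,u,v,z):
    c,d=ray(i,u,v); return c+d*(z-c[2])/d[2]
def proj(i,p):
    f=240/np.tan(np.radians(i["vertical_fov"])/2)
    W=np.array(i["world_to_cam"]); q=W[:3,:3]@np.array(p)+W[:3,3]; s=np.array([q[0],-q[1]])/-q[2]
    s=s*(1+i["k1"]*(s@s)); return s*f+[i["cx"],i["cy"]]
def tri(*rs):
    A=0;b=0
    for c,d in rs:
        P=np.eye(3)-np.outer(d,d); A=A+P; b=b+P@c
    return np.linalg.solve(A,b)
def save(n,im): cv2.imwrite("pics/"+n+".png",im[:,:,::-1])
E
python3 - <<'E'
from h import *
np.set_printoptions(precision=1,suppress=True)
for n in("scene","top"):
    im,i=cap(n); save(n,im); np.save(n+".npy",im); c,d=ray(i,320,240); print(n,c,d,i["vertical_fov"])
print(manip.state()["ft_force"],manip.state()["ee_rot"])
E
```

```text
scene [1001.4 -751.1  976.9] [-0.4  0.6 -0.7] 52.22447792413352
top [ 415.1   13.9 1344.6] [ 0.1 -0.  -1. ] 53.18028859036889
[0.1 0.1 0.2] [[ 1.   0.3 -0. ]
 [ 0.3 -1.   0. ]
 [-0.  -0.  -1. ]]
```

View pics/scene.png

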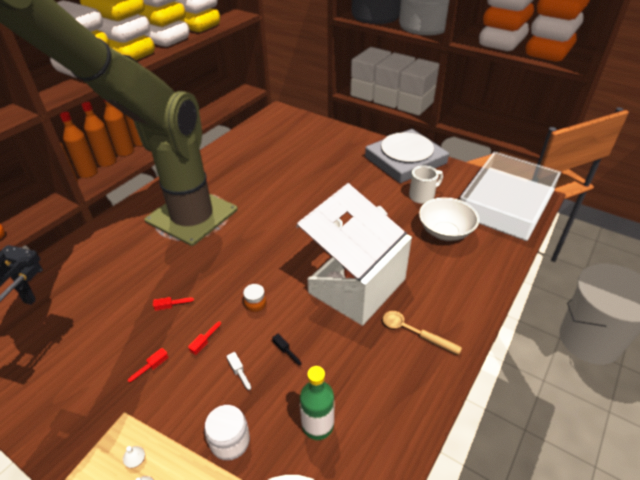

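View pics/top.png

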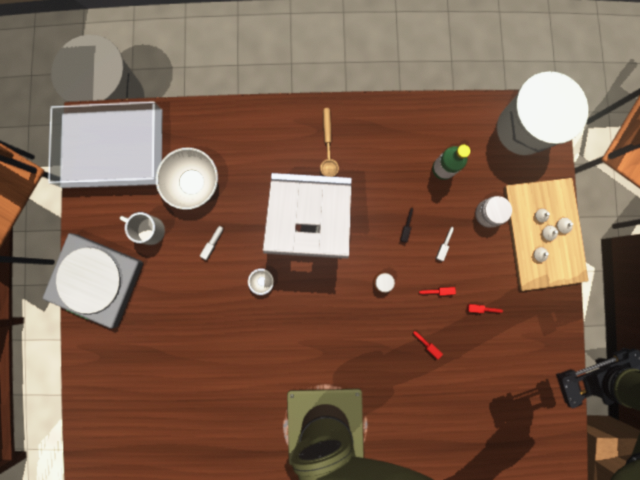

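The top view shows two white pins, at (212,243) and (445,244), plus three red look-alikes and one black. The bin's hinge is at (311,180) and its slot at (308,228). I'll enlarge both white pins to tell the thin rod from the thick one.

Run:
```python
from h import *
np.set_printoptions(precision=1,suppress=True)
im=np.load("top.npy"); 
i=vision.camera_info("top")
z=lambda u,v,r:cv2.resize(im[v-r:v+r,u-r:u+r],(395,395),interpolation=cv2.INTER_CUBIC)
save("crop",np.hstack([z(212,243,24),z(447,244,24)]))
hsv=cv2.cvtColor(im,cv2.COLOR_RGB2HSV)
for (u,v) in((212,243),(447,244)):
    r=24; p=hsv[v-r:v+r,u-r:u+r]; m=((p[...,1]<70)&(p[...,2]>110)).astype(np.uint8)
    n,l,s,c=cv2.connectedComponentsWithStats(m); k=1+s[1:,4].argmax()
    ys,xs=np.where(l==k); P=np.array([onz(i,x+u-r,y+v-r,12)[:2] for x,y in zip(xs,ys)])
    m0=P.mean(0); w,V=np.linalg.eigh(np.cov((P-m0).T)); a=V[:,1]; t=(P-m0)@a; s_=(P-m0)@V[:,0]
    if (t**3).mean()<0: a=-a;t=-t
    print(m0,"axis",a,np.degrees(np.arctan2(a[1],a[0])),"t",t.min(),t.max(),"n",len(t))
    for q in range(int(t.min()),int(t.max())+1,8):
        e=(t>=q)&(t<q+8); print(q,e.sum(),np.ptp(s_[e]) if e.any() else 0,s_[e].mean() if e.any() else 0)
for p in [(277,177),(351,179),(350,256),(264,253),(297,224),(319,224),(320,233),(296,233)]: print(p,onz(i,*p,160),onz(i,*p,200))
```

```text
[514.8 306.4] axis [ 0.9 -0.5] -31.595984599324435 t -47.145276151703435 56.665644302746664 n 253
-47 22 21.809016356994803 0.8628587502700914
-39 23 21.81423048182211 -0.24209165192729118
-31 24 22.81295904698345 -0.3621683999977983
-23 25 22.817955290182205 -0.2756463579851274
-15 23 21.38189891690987 -0.7759303623539636
-7 21 20.389423098971946 0.649814321586719
1 17 15.070867542388491 -0.16231915380951964
9 16 15.073964757602466 0.8821622802621041
17 16 15.077314483302938 0.16023630524402177
25 18 16.53023337700946 -0.5043305728285171
33 17 15.084163475921258 0.47673822185148973
41 15 15.087724040109212 -0.3981025464427238
49 15 14.102991609951799 -0.04180993278338167
[ 490.8 -348.4] axis [ 0.9 -0.4] -23.367069102749973 t -41.001820468782746 58.44641477419698 n 210
-41 21 21.40548028329335 0.2148636774071978
-33 23 22.03073237948886 0.19891243099663306
-25 24 23.045892968684527 -0.3230834751293621
-17 24 22.05270315018057 0.1094485782865368
-9 24 23.06774951303266 0.5448998997713209
-1 20 20.441473707909214 -0.4227181654275613
7 12 10.542634423773343 -0.3773109620976445
15 11 9.916701221296732 -0.944135272114314
23 12 10.554526869660503 -0.3711801523277322
31 11 9.557585024762318 0.002581944055291885
39 11 10.566693101469635 -0.0005219946177066539
47 12 10.572290477951412 0.4920775584532264
55 4 6.291742186536194 0.773453917611556
(277, 177) [666.4 105.6 160. ] [657.9 102.5 200. ]
(351, 179) [656.7 -79.6 160. ] [648.6 -76.4 200. ]
(350, 256) [464.  -71.3 160. ] [462.3 -68.4 200. ]
(264, 253) [476.7 141.3 160. ] [474.6 137.  200. ]
(297, 224) [546.7  58.  160. ] [542.3  56.5 200. ]
(319, 224) [545.4   3.4 160. ] [541.    3.8 200. ]
(320, 233) [522.9   1.5 160. ] [519.2   1.9 200. ]
(296, 233) [524.4  61.  160. ] [520.7  59.4 200. ]
```

View pics/crop.png

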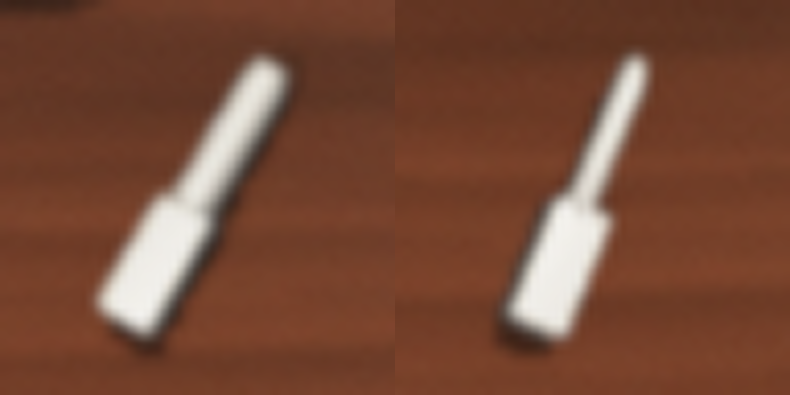

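The right-hand white pin, at top (447,244), fits: its rod measures about 10 mm, against about 15 mm for the left one at (212,243), which is thick_pin. Next I'll get the bin geometry from enlarged crops.

Run:
```python
from h import *
a=np.load("scene.npy")[175:325,285:425]; b=np.load("top.npy")[165:265,255:365]
A=cv2.resize(a,None,fx=2.8,fy=2.8,interpolation=cv2.INTER_CUBIC); B=cv2.resize(b,None,fx=3.6,fy=3.6,interpolation=cv2.INTER_CUBIC)
print(A.shape,B.shape)
h=max(A.shape[0],B.shape[0]); c=lambda x:cv2.copyMakeBorder(x,0,h-x.shape[0],0,0,cv2.BORDER_CONSTANT)
save("bin",np.hstack([c(A),c(B)]))
```

```text
(420, 392, 3) (360, 396, 3)
```

View pics/bin.png

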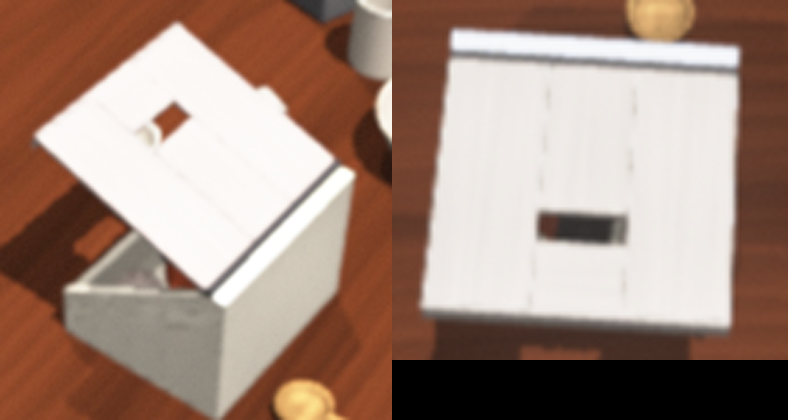

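Run:
```python
from h import *
np.set_printoptions(precision=1,suppress=True)
s=vision.camera_info("scene");t=vision.camera_info("top")
S=lambda X,Y:ray(s,285+X/2.8-.3,175+Y/2.8-.3)
T=lambda X,Y:ray(t,255+(X-392)/3.6-.3,165+Y/3.6-.3)
for n,a,b in (("front+y",(178,22),(422,310)),("front-y",(35,137),(730,328)),("hinge+y",(338,163),(450,55)),("hinge-y",(210,292),(738,70)),("back+y",(354,173),(452,30)),("back-y",(215,303),(739,47))):
    r=[S(*a),T(*b)];p=tri(*r); print(n,p,[np.linalg.norm(np.cross(p-c,d)) for c,d in r])
o=lambda X,Y,z:onz(s,285+X/2.8-.3,175+Y/2.8-.3,z)
print("bottom back -y",o(218,418,0),"front -y",o(66,330,0))
# jar, basin etc near: print approx positions of obstacles
for n,u,v,z in(("whiteamberjar",385,283,50),("bowl?",261,283,35),("oil",455,158,100),("black",406,227,11)): print(n,onz(t,u,v,z))
```

```text
front+y [479.7 137.2 226.9] [np.float64(1.6402294234437178), np.float64(1.6402294234435466)]
front-y [462.5 -62.9 224.2] [np.float64(0.79023181200228), np.float64(0.7902318120023786)]
hinge+y [661.1 122.1 152.6] [np.float64(0.38254320388155555), np.float64(0.38254320388154484)]
hinge-y [645.3 -78.7 155.1] [np.float64(0.7377228389869471), np.float64(0.7377228389871137)]
back+y [678.7 120.3 150.7] [np.float64(0.18968337051075287), np.float64(0.189683370510725)]
back-y [657.8 -82.6 153.8] [np.float64(4.010617047685811), np.float64(4.010617047685941)]
bottom back -y [661.5 -78.1   0. ] front -y [489.7 -66.9   0. ]
whiteamberjar [ 393.2 -171.6   50. ]
bowl? [401.5 164.5  35. ]
oil [ 720.1 -363.5  100. ]
black [ 547.5 -241.6   11. ]
```

```bash
cat >> h.py <<'E'
from scipy.spatial.transform import Rotation as Rn
np.set_printoptions(precision=3,suppress=True)
PSI=np.radians(-4.5); XB=np.array([np.cos(PSI),np.sin(PSI),0]); YB=np.array([-np.sin(PSI),np.cos(PSI),0]); Z=np.array([0,0,1.])
O=np.array([575.4,27.8,0])
def B(x,y,z): return O+x*XB+y*YB+z*Z
def Rt(deg,psi=PSI):
    t=np.radians(deg); x=np.array([np.cos(psi),np.sin(psi),0]); y=np.array([-np.sin(psi),np.cos(psi),0])
    return np.c_[np.cos(t)*x+np.sin(t)*Z,-y,np.sin(t)*x-np.cos(t)*Z]
def plan(p,R,s=None):
    s=s or manip.state(); R0=np.array(s["ee_rot"])
    print("xyz",(np.array(p)-s["tcp_pos"])/250,"dr",Rn.from_matrix(R@R0.T).as_rotvec()/np.pi)
E
python3 - <<'E'
from h import *
s=manip.state(); print(s["time"])
plan(B(-85,0,275),Rt(0)); plan([380,-330,290],Rt(0))
E
```

```text
0.1
xyz [1.244 2.53  0.148] dr [-0.001 -0.    -0.118]
xyz [0.802 1.072 0.208] dr [-0.001 -0.    -0.118]
```

Request:
{"api": "arm_command", "payload": {
  "hand": [-1,-1,-1,-1,-1,-1,-1,-1],
  "xyz": [
    [0.85,0.95,0.2],
    [0.85,0.95,0.2],
    [0.85,0.95,0.2],
    [0.85,0.95,0.2],
    [0.85,0.95,0.2],
    [0.85,0.95,0.2],
    [0.85,0.95,0.2],
    [0.85,0.95,0.2]
  ],
  "dr": [
    [0,0,-0.118],
    [0,0,-0.118],
    [0,0,-0.118],
    [0,0,-0.118],
    [0,0,-0.118],
    [0,0,-0.118],
    [0,0,-0.118],
    [0,0,-0.118]
  ]
}}

```text
time: 1.1
tcp_pos: [390.5, -362.8, 288.3]
ee_rot: [[0.997, -0.082, -0.002], [-0.082, -0.997, -0.001], [-0.002, 0.001, -1.0]]
ft_force: [-0.5, 0.3, -0.5]
gripper_width: 10.2
grip_force: 0.0
```

Run:
```python
from h import *
s=manip.state(); print(s["time"],s["tcp_pos"],s["q"],s["ft_force"]);print(s["ee_rot"])
plan(B(-85,0,275),Rt(0))
```

```text
1.1 [ 390.46  -362.772  288.31 ] [ 0.707  0.502 -0.072  1.782  0.048  0.859 -1.041] [-0.524  0.328 -0.524]
[[ 0.997 -0.082 -0.002]
 [-0.082 -0.997 -0.001]
 [-0.002  0.001 -1.   ]]
xyz [ 0.401  1.589 -0.053] dr [ 0.    -0.001  0.001]
```

Request:
{"api": "arm_command", "payload": {
  "hand": [-1,-1,-1,-1,-1,-1,-1,-1],
  "xyz": [
    [0.2,0.9,0],
    [0.2,0.9,0],
    [0.2,0.9,0],
    [0.2,0.9,0],
    [0.2,0.9,0],
    [0.2,0.9,0],
    [0.2,0.9,0],
    [0.2,0.9,0]
  ],
  "dr": [
    [0,0,0],
    [0,0,0],
    [0,0,0],
    [0,0,0],
    [0,0,0],
    [0,0,0],
    [0,0,0],
    [0,0,0]
  ]
}}

```text
time: 2.1
tcp_pos: [441.9, -137.5, 288.7]
ee_rot: [[0.997, -0.082, -0.0], [-0.082, -0.997, -0.0], [-0.0, 0.0, -1.0]]
ft_force: [-0.3, -0.3, -0.5]
gripper_width: 0.3
grip_force: 0.0
```

Request:
{"api": "arm_command", "payload": {
  "hand": [-1,-1,-1,-1,-1,-1,-1],
  "xyz": [
    [0.2,0.69,-0.05],
    [0.2,0.69,-0.05],
    [0.2,0.69,-0.05],
    [0.2,0.69,-0.05],
    [0.2,0.69,-0.05],
    [0.2,0.69,-0.05],
    [0.2,0.69,-0.05]
  ],
  "dr": [
    [0,0,0],
    [0,0,0],
    [0,0,0],
    [0,0,0],
    [0,0,0],
    [0,0,0],
    [0,0,0]
  ]
}}

```text
time: 2.98
tcp_pos: [492.2, 34.8, 276.4]
ee_rot: [[0.997, -0.082, 0.0], [-0.082, -0.997, -0.001], [0.0, 0.001, -1.0]]
ft_force: [-0.5, -1.0, 0.2]
gripper_width: 0.5
grip_force: 0.0
```

Run:
```python
from h import *
s=manip.state(); print(s["time"],s["tcp_pos"],s["q"],s["ft_force"])
for e,t in((21,0),(10,4),(0,10),(-10,16),(-20,24),(-27,28)):
    c=np.radians(e); plan(B(78-175*np.cos(c),0,158+175*np.sin(c)),Rt(t))
```

```text
2.975 [492.211  34.838 276.394] [-0.108  0.464 -0.085  1.908  0.055  0.771 -1.876] [-0.495 -0.976  0.206]
xyz [-0.008 -0.001 -0.223] dr [0.    0.    0.001]
xyz [-0.043  0.001 -0.352] dr [-0.002 -0.022  0.001]
xyz [-0.054  0.002 -0.474] dr [-0.004 -0.055  0.001]
xyz [-0.043  0.001 -0.595] dr [-0.007 -0.089  0.001]
xyz [-0.012 -0.001 -0.713] dr [-0.01  -0.133  0.001]
xyz [ 0.022 -0.004 -0.791] dr [-0.012 -0.155  0.001]
```

Push down the arc gently, part way first.

Request:
{"api": "arm_command", "payload": {
  "hand": [-1,-1,-1,-1,-1,-1,-1,-1,-1,-1],
  "xyz": [
    [-0.01,0,-0.12],
    [-0.01,0,-0.2],
    [-0.02,0,-0.26],
    [-0.03,0,-0.31],
    [-0.043,0,-0.355],
    [-0.048,0,-0.395],
    [-0.051,0,-0.435],
    [-0.054,0,-0.475],
    [-0.052,0,-0.515],
    [-0.048,0,-0.555]
  ],
  "dr": [
    [0,0,0],
    [0,0,0],
    [0,-0.008,0],
    [0,-0.015,0],
    [0,-0.022,0],
    [-0.001,-0.033,0],
    [-0.002,-0.044,0],
    [-0.004,-0.055,0],
    [-0.005,-0.066,0],
    [-0.006,-0.078,0]
  ]
}}

```text
time: 4.22
tcp_pos: [483.0, 35.5, 149.0]
ee_rot: [[0.975, -0.081, 0.208], [-0.078, -0.997, -0.021], [0.209, 0.005, -0.978]]
ft_force: [-0.5, -0.1, -0.3]
gripper_width: 0.6
grip_force: 0.0
```

Run:
```python
from h import *
im,i=cap("scene"); a=im[155:335,275:425]
im2,j=cap("top"); b=im2[165:265,255:365]; print(proj(j,manip.state()["tcp_pos"]),proj(i,manip.state()["tcp_pos"]))
A=cv2.resize(a,(400,480),interpolation=cv2.INTER_CUBIC);B_=cv2.resize(b,(396,360)); B_=cv2.copyMakeBorder(B_,0,120,0,0,cv2.BORDER_CONSTANT)
save("push",np.hstack([A,B_]))
for e,t in((-15,20),(-20,24),(-27,28),(-32,32),(-34,32)):
    c=np.radians(e); plan(B(78-175*np.cos(c),0,158+175*np.sin(c)),Rt(t))
```

```text
[306.484 248.972] [327.894 227.541]
xyz [-0.    -0.005 -0.148] dr [-0.002 -0.043  0.   ]
xyz [ 0.018 -0.006 -0.206] dr [-0.004 -0.065  0.   ]
xyz [ 0.052 -0.009 -0.284] dr [-0.006 -0.087  0.   ]
xyz [ 0.082 -0.011 -0.338] dr [-0.008 -0.11   0.   ]
xyz [ 0.095 -0.012 -0.358] dr [-0.008 -0.11   0.   ]
```

View pics/push.png

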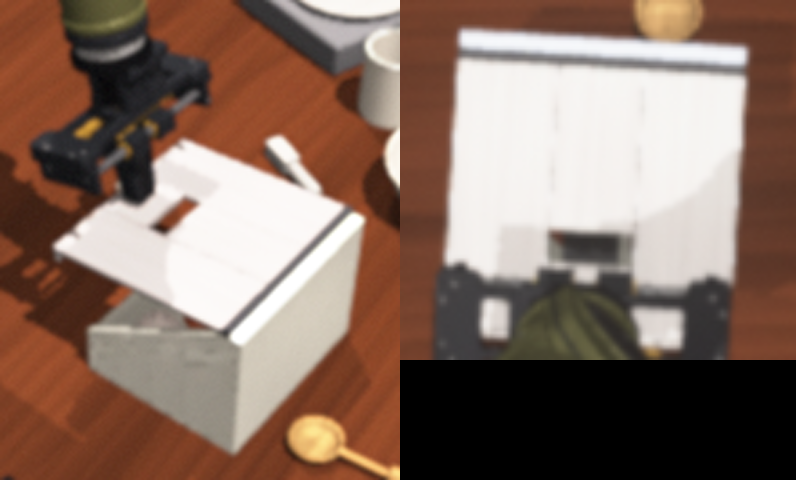

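The lid follows the push and is now near level, with the fingertips just in front of the slot. Continuing to shut.

Request:
{"api": "arm_command", "payload": {
  "hand": [-1,-1,-1,-1,-1,-1,-1,-1,-1,-1],
  "xyz": [
    [-0.003,-0.002,-0.04],
    [-0.003,-0.003,-0.08],
    [-0.002,-0.004,-0.12],
    [0,-0.005,-0.15],
    [0.01,-0.005,-0.18],
    [0.02,-0.006,-0.21],
    [0.034,-0.007,-0.245],
    [0.048,-0.008,-0.275],
    [0.065,-0.009,-0.305],
    [0.07,-0.01,-0.32]
  ],
  "dr": [
    [0,-0.01,0],
    [0,-0.02,0],
    [-0.001,-0.03,0],
    [-0.002,-0.043,0],
    [-0.003,-0.054,0],
    [-0.004,-0.065,0],
    [-0.005,-0.076,0],
    [-0.006,-0.087,0],
    [-0.007,-0.1,0],
    [-0.008,-0.11,0]
  ]
}}

```text
time: 5.58
tcp_pos: [587.7, 58.8, 215.7]
ee_rot: [[0.902, -0.091, 0.422], [-0.072, -0.995, -0.063], [0.425, 0.026, -0.905]]
ft_force: [-0.9, -0.3, 0.2]
gripper_width: 0.3
grip_force: 0.0
```

Request:
{"api": "arm_command", "payload": {
  "hand": [-1,-1],
  "xyz": [
    [0.004,0,-0.008],
    [0.008,0,-0.016]
  ],
  "dr": [
    [0,0,0],
    [0,0,0]
  ]
}}

```text
time: 5.82
tcp_pos: [589.0, 58.5, 211.3]
ee_rot: [[0.904, -0.092, 0.417], [-0.072, -0.995, -0.063], [0.421, 0.027, -0.907]]
ft_force: [0.4, -0.1, 0.1]
gripper_width: 0.3
grip_force: 0.0
```

Run:
```python
from h import *
s=manip.state(); print(s["time"],s["tcp_pos"],s["q"],s["ft_force"],s["joint_torque"])
im,i=cap("scene"); a=im[105:335,255:445]
A=cv2.resize(a,(480,580),interpolation=cv2.INTER_CUBIC)
save("odd",A)
```

```text
5.825 [589.014  58.498 211.272] [-0.428  0.597  0.244  2.124  0.751  0.044 -2.654] [ 0.369 -0.099  0.097] [ -0.381 -42.283   3.888  -9.992   0.059  -0.738  -0.008]
```

View pics/odd.png

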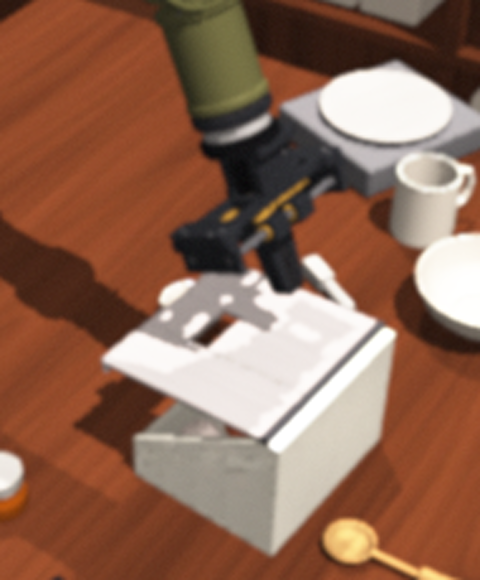

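The tilt ran joint 6 into its lower limit (0.04), so the tool rode up off the lid without pressing on anything. The lid is still about level. I'll fit the arm's kinematics so I can choose tilts it can reach.

```bash
cat > fk.py <<'E'
from h import *
import itertools
from scipy.optimize import least_squares
def fk(q,P,sg=(-1,1,1)):
    h,L1,L2,L3,e,c,y0=P; s1,s3,s5=sg
    T=Rn.from_euler('z',s1*q[0]); 
    p=np.array([0,0,h]);
    T=T*Rn.from_euler('y',q[1]); T=T*Rn.from_euler('z',s3*q[2]); p=p+T.apply([e,0,L1])
    T=T*Rn.from_euler('y',q[3]); T=T*Rn.from_euler('z',s5*q[4]); p=p+T.apply([-e,0,L2])
    T=T*Rn.from_euler('y',q[5]); T=T*Rn.from_euler('z',sg[3]*q[6]+sg[4]); p=p+T.apply([c,0,L3])
    return p,T.as_matrix()
E
python3 - <<'E'
from fk import *
s=manip.state()
D=[([1.313,.689,-.195,1.565,.157,.902,-.215],[179.827,-598.595,238.743]),([.707,.502,-.072,1.782,.048,.859,-1.041],[390.46,-362.772,288.31]),([-.108,.464,-.085,1.908,.055,.771,-1.876],[492.211,34.838,276.394]),(s["q"],s["tcp_pos"])]
R=np.array(s["ee_rot"]); best=[]
for s1,s3,s5,s7 in itertools.product((-1,1),repeat=4):
  for off in (0,np.pi/2,np.pi,-np.pi/2):
    sg=(s1,s3,s5,s7,off)
    f=lambda P:np.concatenate([fk(q,P[:7]*np.array([1,1,1,1,0,0,0]),sg)[0]-t for q,t in D])
    r=least_squares(f,[300,400,400,200,0,0,0]); re=np.linalg.norm(fk(s["q"],r.x,sg)[1]-R)
    best.append((r.cost+1e4*re,r.cost,re,sg,r.x))
best.sort(key=lambda b:b[0])
for b in best[:3]: print(b)
E
```

```text
Traceback (most recent call last):
  File "fk.py", line 5, in fk
    h,L1,L2,L3,e,c,y0=P; s1,s3,s5=sg
                         ^^^^^^^^
ValueError: too many values to unpack (expected 3)
```

```bash
sed -i 's/s1,s3,s5=sg/s1,s3,s5=sg[:3]/; s/,sg=(-1,1,1)//; s/(q,P)/(q,P,sg)/' fk.py
cat > fit.py <<'E'
from fk import *
s=manip.state()
D=[([1.313,.689,-.195,1.565,.157,.902,-.215],[179.827,-598.595,238.743]),([.707,.502,-.072,1.782,.048,.859,-1.041],[390.46,-362.772,288.31]),([-.108,.464,-.085,1.908,.055,.771,-1.876],[492.211,34.838,276.394]),(s["q"],s["tcp_pos"])]
R=np.array(s["ee_rot"]); best=[]
for s1,s3,s5,s7 in itertools.product((-1,1),repeat=4):
  for off in (0,np.pi/2,np.pi,-np.pi/2):
    sg=(s1,s3,s5,s7,off)
    f=lambda P:np.concatenate([fk(q,np.r_[P,0,0,0],sg)[0]-t for q,t in D])
    r=least_squares(f,[300,400,400,200]); re=np.linalg.norm(fk(s["q"],np.r_[r.x,0,0,0],sg)[1]-R)
    best.append((r.cost+1e4*re,r.cost,re,sg,r.x))
best.sort(key=lambda b:b[0])
for b in best[:3]: print(b)
E
python3 fit.py
```

```text
(np.float64(3945.716294064644), np.float64(3945.7162940646363), np.float64(7.950485801572399e-16), (-1, -1, -1, -1, 1.5707963267948966), array([396.508, 562.929, 337.856, 382.109]))
(np.float64(12246.789262748469), np.float64(3945.716294064636), np.float64(0.8301072968683832), (-1, -1, -1, 1, 0), array([396.508, 562.929, 337.856, 382.109]))
(np.float64(12502.352080114217), np.float64(11216.502650531129), np.float64(0.1285849429583088), (-1, -1, 1, -1, 0), array([ 13.093, 693.026, 262.718, 158.422]))
```

```bash
cat > fk.py <<'E'
from h import *
from scipy.optimize import least_squares
def E(a,q): return Rn.from_euler(a,q)
def fk(q,P):
    h,a,L1,e1,L2,e2,L3=P[:7]; c=P[7] if len(P)>7 else 0
    T=E('z',-q[0]); p=T.apply([a,0,h]); T=T*E('y',q[1])*E('z',-q[2]); p=p+T.apply([e1,0,L1])
    T=T*E('y',q[3])*E('z',-q[4]); p=p+T.apply([e2,0,L2]); T=T*E('y',q[5]); p=p+T.apply([c,0,L3])
    return p,(T*E('z',np.pi/2-q[6])).as_matrix()
E
cat > fit.py <<'E'
from fk import *
s=manip.state()
D=[([1.313,.689,-.195,1.565,.157,.902,-.215],[179.827,-598.595,238.743]),([.707,.502,-.072,1.782,.048,.859,-1.041],[390.46,-362.772,288.31]),([-.108,.464,-.085,1.908,.055,.771,-1.876],[492.211,34.838,276.394]),(s["q"],s["tcp_pos"])]
for n in (7,8):
    r=least_squares(lambda P:np.concatenate([fk(q,P)[0]-t for q,t in D]),[350,0,400,0,400,0,200,0][:n]); print(r.x,r.cost,r.fun)
    np.save("P.npy",r.x)
E
python3 fit.py
```

```text
[ 411.637  145.174  543.883 -127.905  381.26    80.334  367.274] 2099.650242666125 [ 18.278  -7.239   6.043  20.603  27.292 -15.598 -14.557  29.966 -17.882
  -4.044  12.837  27.438]
[184.026 262.545 538.257 -29.131 267.895  45.014 176.187 138.347] 553.1564156742382 [-15.078  -4.946   1.36   13.749  18.185  -3.705  -1.264  17.663   2.289
   0.023  -0.599   0.056]
```

Run:
```python
from h import *
plan(B(-93,0,185),Rt(0))
```

```text
xyz [-0.425 -0.093 -0.104] dr [0.02  0.137 0.002]
```

Request:
{"api": "arm_command", "payload": {
  "hand": [-1,-1,-1,-1,-1,-1,-1],
  "xyz": [
    [-0.1,-0.02,0.1],
    [-0.25,-0.05,0.05],
    [-0.425,-0.093,-0.05],
    [-0.425,-0.093,-0.1],
    [-0.425,-0.093,-0.1],
    [-0.425,-0.093,-0.1],
    [-0.425,-0.093,-0.1]
  ],
  "dr": [
    [0.01,0.06,0.001],
    [0.02,0.12,0.002],
    [0.02,0.137,0.002],
    [0.02,0.137,0.002],
    [0.02,0.137,0.002],
    [0.02,0.137,0.002],
    [0.02,0.137,0.002]
  ]
}}

```text
time: 6.75
tcp_pos: [483.4, 36.3, 186.8]
ee_rot: [[0.997, -0.077, 0.002], [-0.077, -0.997, -0.001], [0.002, 0.001, -1.0]]
ft_force: [1.0, -0.0, 0.4]
gripper_width: 0.7
grip_force: 0.0
```

Run:
```python
from h import *
s=manip.state(); print(s["time"],s["tcp_pos"],s["q"],s["ft_force"])
for e in (0,-8,-16,-24,-30,-33):
    c=np.radians(e); plan(B(78-172*np.cos(c)+12*np.sin(c)-3*(e<0),0,158+172*np.sin(c)),Rt(0))
```

```text
6.75 [483.435  36.279 186.812] [ 0.119  0.621 -0.458  2.028  0.48   0.596 -2.317] [ 0.989 -0.024  0.436]
xyz [-0.007 -0.004 -0.115] dr [ 0.     0.001 -0.   ]
xyz [-0.019 -0.003 -0.211] dr [ 0.     0.001 -0.   ]
xyz [-0.006 -0.005 -0.305] dr [ 0.     0.001 -0.   ]
xyz [ 0.021 -0.007 -0.395] dr [ 0.     0.001 -0.   ]
xyz [ 0.049 -0.009 -0.459] dr [ 0.     0.001 -0.   ]
xyz [ 0.066 -0.01  -0.49 ] dr [ 0.     0.001 -0.   ]
```

Request:
{"api": "arm_command", "payload": {
  "hand": [-1,-1,-1,-1,-1,-1,-1,-1,-1,-1,-1],
  "xyz": [
    [-0.01,-0.004,-0.07],
    [-0.01,-0.004,-0.12],
    [-0.015,-0.003,-0.165],
    [-0.019,-0.003,-0.21],
    [-0.014,-0.004,-0.255],
    [-0.006,-0.005,-0.305],
    [0.007,-0.006,-0.35],
    [0.021,-0.007,-0.395],
    [0.035,-0.008,-0.43],
    [0.045,-0.009,-0.45],
    [0.045,-0.009,-0.45]
  ],
  "dr": [
    [0,0,0],
    [0,0,0],
    [0,0,0],
    [0,0,0],
    [0,0,0],
    [0,0,0],
    [0,0,0],
    [0,0,0],
    [0,0,0],
    [0,0,0],
    [0,0,0]
  ]
}}

```text
time: 8.12
tcp_pos: [494.3, 33.0, 73.7]
ee_rot: [[0.997, -0.079, 0.0], [-0.079, -0.997, -0.001], [0.0, 0.001, -1.0]]
ft_force: [-0.3, -0.2, 0.0]
gripper_width: 0.7
grip_force: 0.0
```

Run:
```python
from h import *
s=manip.state(); print(s["time"],s["tcp_pos"],s["q"],s["ft_force"])
plan(B(-76.9,0,66),Rt(0))
```

```text
8.125 [494.273  33.017  73.678] [ 0.003  0.82  -0.267  2.074  0.644  0.328 -2.45 ] [-0.265 -0.233  0.005]
xyz [ 0.018  0.003 -0.031] dr [0. 0. 0.]
```

Request:
{"api": "arm_command", "payload": {
  "hand": [-1,-1,-1],
  "xyz": [
    [0.006,0,-0.012],
    [0.012,0,-0.024],
    [0.012,0,-0.03]
  ],
  "dr": [
    [0,0,0],
    [0,0,0],
    [0,0,0]
  ]
}}

```text
time: 8.5
tcp_pos: [497.9, 33.0, 66.8]
ee_rot: [[0.997, -0.079, 0.002], [-0.079, -0.997, -0.001], [0.002, 0.001, -1.0]]
ft_force: [-0.6, -0.8, 12.5]
gripper_width: 0.2
grip_force: 5.6
```

Request:
{"api": "arm_command", "payload": {
  "hand": [-1,-1],
  "xyz": [
    [0.002,0,-0.01],
    [0.004,0,-0.02]
  ],
  "dr": [
    [0,0,0],
    [0,0,0]
  ]
}}

```text
time: 8.75
tcp_pos: [498.4, 32.9, 65.6]
ee_rot: [[0.997, -0.079, 0.004], [-0.079, -0.997, -0.003], [0.004, 0.002, -1.0]]
ft_force: [-12.8, -1.7, 67.0]
gripper_width: 0.4
grip_force: 32.1
```

Request:
{"api": "arm_command", "payload": {
  "hand": [-1,-1,-1,-1,-1,-1,1,1],
  "xyz": [
    [-0.01,0,0.04],
    [-0.04,0,0.2],
    [-0.1,0,0.5],
    [-0.1,0,0.8],
    [-0.1,0,0.8],
    [-0.1,0,0.8],
    [-0.1,0,0.8],
    [-0.1,0,0.8]
  ],
  "dr": [
    [0,0,0],
    [0,0,0],
    [0,0,0],
    [0,0,0],
    [0,0,0],
    [0,0,0],
    [0,0,0],
    [0,0,0]
  ]
}}

```text
time: 9.75
tcp_pos: [472.5, 32.9, 260.2]
ee_rot: [[0.997, -0.079, -0.002], [-0.079, -0.997, -0.001], [-0.002, 0.001, -1.0]]
ft_force: [-0.8, 0.1, -0.3]
gripper_width: 18.0
grip_force: 0.0
```

```bash
python3 - <<'E'
from h import *
s=manip.state(); print(s["time"],s["tcp_pos"],s["q"],s["ft_force"])
w,i=cap("wrist"); c,d=ray(i,320,240); print(c,d,i["vertical_fov"]); np.save("w1.npy",w)
im,j=cap("scene"); np.save("s2.npy",im); t,_=cap("top"); np.save("t2.npy",t)
a=cv2.resize(im[175:325,285:425],(373,400),interpolation=cv2.INTER_CUBIC)
save("shut",np.hstack([a,cv2.resize(w,(427,320)).copy() if 0 else cv2.copyMakeBorder(cv2.resize(w,(427,320)),0,80,0,0,cv2.BORDER_CONSTANT)]))
print(proj(i,B(-44.9,0,109.5)),proj(j,B(-44.9,0,109.5)))
E
cat > fit.py <<'E'
from fk import *
D=[([1.313,.689,-.195,1.565,.157,.902,-.215],[179.827,-598.595,238.743]),([.707,.502,-.072,1.782,.048,.859,-1.041],[390.46,-362.772,288.31]),([-.108,.464,-.085,1.908,.055,.771,-1.876],[492.211,34.838,276.394]),([-.428,.597,.244,2.124,.751,.044,-2.654],[589.014,58.498,211.272]),([.119,.621,-.458,2.028,.48,.596,-2.317],[483.435,36.279,186.812]),([.003,.82,-.267,2.074,.644,.328,-2.45],[494.273,33.017,73.678])]
s=manip.state(); D.append((s["q"],s["tcp_pos"]))
def fk2(q,P):
    v=P.reshape(5,3)
    T=E('z',-q[0]); p=np.r_[0,0,0]+T.apply([v[0,0],v[0,1],v[0,2]]); T=T*E('y',q[1]); 
    T=T*E('z',-q[2]); p=p+T.apply(v[1]); T=T*E('y',q[3])*E('z',-q[4]); p=p+T.apply(v[2]); T=T*E('y',q[5]); p=p+T.apply(v[3]); T=T*E('z',np.pi/2-q[6]); p=p+T.apply(v[4])
    return p
r=least_squares(lambda P:np.r_[np.concatenate([fk2(q,P)-t for q,t in D]),.003*P],[0,0,350,0,0,400,0,0,400,0,0,200,0,0,0]); print(r.x.reshape(5,3),r.cost); print(r.fun[:21].reshape(7,3))
E
python3 fit.py
```

```text
9.75 [472.538  32.881 260.197] [ 0.205  0.506 -0.566  1.966  0.381  0.777 -2.231] [-0.778  0.135 -0.267]
[543.739  27.555 405.68 ] [-0.259  0.035 -0.965] 70.86065895625094
[321.766 164.482] [341.89  246.742]
[[  0.18  -18.489 347.753]
 [  0.174 -26.36  562.836]
 [  0.466  -0.622 344.794]
 [  0.023  -0.649 163.12 ]
 [ -0.093  -0.145 163.12 ]] 2.8074985291021175
[[ 0.018  0.057 -0.016]
 [-0.03  -0.115  0.087]
 [-0.019  0.078 -0.06 ]
 [-0.011 -0.027 -0.017]
 [-0.144 -0.144  0.075]
 [ 0.092  0.087  0.003]
 [ 0.081  0.073 -0.076]]
```

View pics/shut.png

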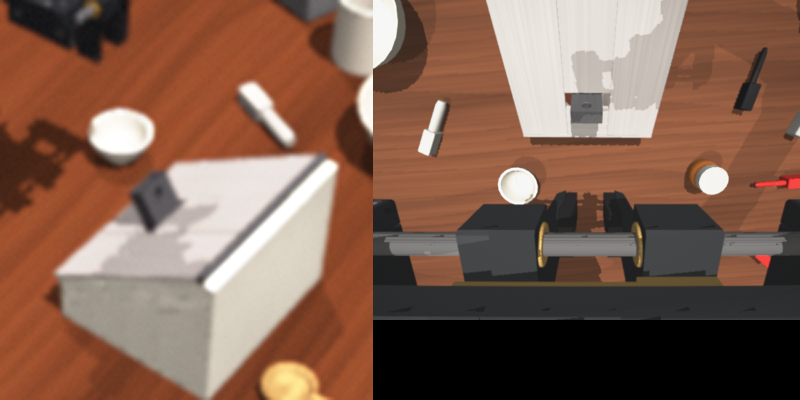

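The picture shows the lid shut with the dark staple standing through its slot: wrist view about (586,107), and the eye at about (157,190) in the scene crop. The kinematic model now fits to 0.15 mm. Next I'll measure the staple's side offset and check which tilts are reachable.

```bash
cat > ik.py <<'E'
from fk import *
V=np.array([[.18,-18.489,347.753],[.174,-26.36,562.836],[.466,-.622,344.794],[.023,-.649,163.12],[-.093,-.145,163.12]])
LO=np.array([-3.01,-.46,-1.47,.13,-1,.04,-2.66]);HI=np.array([3.01,2.08,1.51,2.56,4.14,2.09,2.66])
def fk2(q):
    T=E('z',-q[0]); p=T.apply(V[0]); T=T*E('y',q[1])*E('z',-q[2]); p=p+T.apply(V[1]); T=T*E('y',q[3])*E('z',-q[4]); p=p+T.apply(V[2]); T=T*E('y',q[5]); p=p+T.apply(V[3]); T=T*E('z',np.pi/2-q[6]); p=p+T.apply(V[4]); return p,T
def ik(p,R,q0):
    Rr=Rn.from_matrix(R); m=.1
    f=lambda q:(lambda o:np.r_[(o[0]-p)/10,(Rr*o[1].inv()).as_rotvec()*20,.002*(q-q0)])(fk2(q))
    r=least_squares(f,np.clip(q0,LO+m+.01,HI-m-.01),bounds=(LO+m,HI-m)); o=fk2(r.x)
    return r.x,np.linalg.norm(o[0]-p),(Rr*o[1].inv()).magnitude()*57.3
E
python3 - <<'E'
from ik import *
q=np.array(manip.state()["q"])
ic=np.cos(np.radians(32));is_=np.sin(np.radians(32))
ey=np.array([-44.9,0,109.5]); up=np.array([ic,0,is_])
for al in (0,10,16,22,32):
  for fl in (0,1):
    F=np.diag([-1,-1,1.]) if fl else np.eye(3)
    for nm,d in (("pre",96),("fin",31)):
        c=ey+d*up; R=Rt(32-al); p=B(*c)+8*R[:,2]
        best=min((ik(p,R@F,np.array(s)) for s in (q,[0,.6,0,2,0,.6,0],[0,.6,0,2,3.1,.6,0.])),key=lambda b:b[1]+b[2])
        print("al",al,"flip",fl,nm,best[0],"err",best[1],best[2])
    a=np.radians(-23.4); R=Rt(0,a); ax=np.array([np.cos(a),np.sin(a),0]); 
    R=Rt(al,a)@np.diag([-1,-1,1.])@F   # tool leans toward rod; x opposite rod (fl=0)
    p=np.array([473.2,-340.8,11])+6*R[:,2]
    best=min((ik(p,R,np.array(s)) for s in (q,[.6,.6,0,2,0,.6,0],[.6,.6,0,2,3.1,.6,0.])),key=lambda b:b[1]+b[2])
    print("   pick",best[0],"err",best[1],best[2])
E
python3 - <<'E'
from h import *
w=np.load("w1.npy"); hs=cv2.cvtColor(w,cv2.COLOR_RGB2HSV)
sub=hs[120:215,270:370]; m=((sub[...,2]<135)&(sub[...,1]<60)).astype(np.uint8)
for r in range(10,80,5):
    x=np.where(m[r])[0]; print(120+r,(270+x.min(),270+x.max(),len(x)) if len(x) else None, end=' | ')
a=w[120:220,260:380]; b=np.load("s2.npy")[215:275,315:365]
save("stap",np.hstack([cv2.resize(a,(432,360),interpolation=cv2.INTER_CUBIC),cv2.resize(b,(300,360),interpolation=cv2.INTER_CUBIC)]))
E
```

```text
al 0 flip 0 pre [-0.456  0.787  0.455  2.227  3.568  0.407  0.839] err 5.50257255353394e-07 7.829212399642008e-07
al 0 flip 0 fin [-0.488  0.87   0.463  2.401  3.42   0.639  0.948] err 9.330210472741919e-07 9.054591395858485e-07
   pick [ 0.734  1.003 -0.331  1.816  0.695  0.441  1.068] err 1.1721223105149871e-06 1.117447326776053e-06
al 0 flip 1 pre [ 0.022  0.739 -0.333  2.207  2.317  0.486 -0.95 ] err 9.482957569580178e-07 6.750018721819202e-07
al 0 flip 1 fin [ 0.038  0.819 -0.427  2.376  2.44   0.72  -1.128] err 1.7686351986121879e-06 1.1254467874647905e-06
   pick [ 0.4    1.012  0.258  1.83  -0.621  0.381 -0.854] err 8.890618197069506e-07 8.341992114797286e-07
al 10 flip 0 pre [-0.342  0.736  0.3    2.104  4.04   0.14   0.419] err 2.2773366785467486 1.9345146263408208
al 10 flip 0 fin [-0.391  0.782  0.337  2.244  3.673  0.269  0.759] err 4.1035257135149403e-07 6.137760480901226e-07
   pick [ 0.776  0.989 -0.361  1.982  1.486  0.268  0.301] err 7.1249210729564564e-06 6.23076057070147e-06
al 10 flip 1 pre [-0.035  0.709 -0.205  2.057  1.538  0.224 -0.168] err 7.442911414389673e
[... 1980 characters left out ...]
  1.017] err 1.2391673847680272e-06 1.0442554560465964e-06
al 32 flip 1 fin [ 0.075  0.794 -0.358  1.868  0.485  0.566  0.893] err 9.036431665025787e-07 8.773212962430702e-07
   pick [0.372 1.135 0.394 2.31  3.613 0.926 1.192] err 2.2115647389440834e-06 1.2632092848562544e-06
130 None | 135 None | 140 (np.int64(299), np.int64(342), 44) | 145 (np.int64(288), np.int64(342), 46) | 150 (np.int64(288), np.int64(343), 48) | 155 (np.int64(292), np.int64(349), 51) | 160 (np.int64(297), np.int64(343), 47) | 165 (np.int64(296), np.int64(343), 48) | 170 (np.int64(296), np.int64(343), 48) | 175 (np.int64(297), np.int64(342), 46) | 180 (np.int64(297), np.int64(342), 46) | 185 None | 190 None | 195 None |
```

View pics/stap.png

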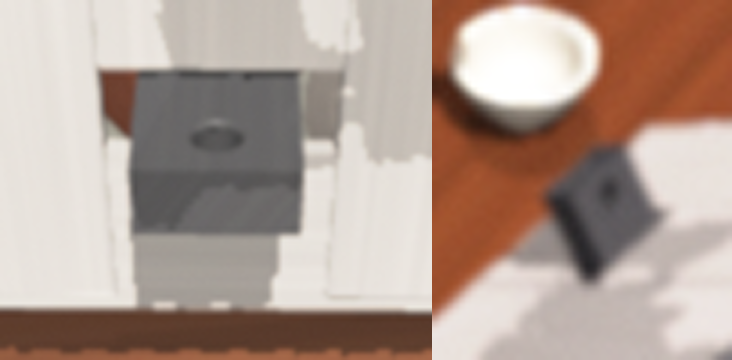

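The wrist crop shows the staple's upslope face with the eye at crop (217,135), full-image pixel about (319.9,157.1). The slot's upper corners are at crop (97,70) and (345,70). Now casting rays for these.

Run:
```python
from h import *
import ik
s=manip.state(); i=vision.camera_info("wrist"); print(s["tcp_pos"])
c32,s32=np.cos(np.radians(32)),np.sin(np.radians(32))
n=-s32*XB+c32*Z; up=c32*XB+s32*Z; H=B(78,0,158)
def hit(u,v,p0,nn):
    c,d=ray(i,u,v); return c+d*((p0-c)@nn)/(d@nn)
def loc(P): d=P-H; return np.array([-(d@up),d@YB,d@n])
X=lambda a,b:(260+a/3.6-.4,120+b/3.6-.4)
EY=B(-44.9,0,109.5)
print("eye upslope face: along,y,above",loc(hit(*X(217,135),EY+9*up,up)),hit(*X(217,135),EY+9*up,up))
for nm,a in(("slotL",(97,70)),("slotR",(345,70)),("frontface foot L",(135,72))): print(nm,loc(hit(*X(*a),H,n)))
for nm,a in(("topend L up",(131,170)),("R up",(302,170)),("L dn",(134,235)),("R dn",(299,235))): print(nm,loc(hit(*X(*a),H+38*n,n)))
# lid front edge/side edges in wrist image by whiteness
w=np.load("w1.npy"); hs=cv2.cvtColor(w,cv2.COLOR_RGB2HSV); m=((hs[...,1]<45)&(hs[...,2]>120))
for r in (60,120,190,200):
    x=np.where(m[r,150:500])[0]+150; print(r,loc(hit(x.min(),r,H,n)),loc(hit(x.max(),r,H,n)))
col=np.where(m[150:260,250])[0]+150; print(loc(hit(250,col.max(),H,n)))
col=np.where(m[150:260,400])[0]+150; print(loc(hit(400,col.max(),H,n)))
j=vision.camera_info("scene"); 
for y in(-8,0,8): print(proj(j,EY+9*up+y*YB), end=' ')
```

```text
[472.916  33.118 260.656]
eye upslope face: along,y,above [120.926   1.814  25.636] [537.524  32.6   115.659]
slotL [119.319  31.403   0.   ]
slotR [119.395 -29.275   0.   ]
frontface foot L [119.879  22.14    0.   ]
topend L up [121.894  21.077  38.   ]
R up [121.945 -17.442  38.   ]
L dn [140.144  21.553  38.   ]
R dn [140.198 -17.455  38.   ]
60 [ 54.26  100.269   0.   ] [ 54.483 -98.726   0.   ]
120 [101.334 100.282   0.   ] [101.574 -98.557   0.   ]
190 [175.912 101.225   0.   ] [176.186 -98.029   0.   ]
200 [188.997 101.102   0.   ] [189.275 -97.647   0.   ]
[195.88   76.343   0.   ]
[197.486 -81.375   0.   ]
[342.466 248.358] [344.323 246.642] [346.167 244.939]
```

Run:
```python
from ik import *
s=manip.state(); a=np.radians(-23.4)
plan([475,-342,170],Rt(0,a))
t=np.load("t2.npy"); i=vision.camera_info("top"); hs=cv2.cvtColor(t,cv2.COLOR_RGB2HSV)
m=(((hs[...,0]<4)|(hs[...,0]>176))&(hs[...,1]>210)&(hs[...,2]>150)).astype(np.uint8)
n,l,st,c=cv2.connectedComponentsWithStats(m)
for k in range(1,n):
    if st[k,4]>40: print("red",c[k],onz(i,*c[k],10))
q=np.array(s["q"])
q1,*e=ik(np.array([473,-341,4]),Rt(0,a),q); print(q1,e)
b=np.radians(145)
for P in([490,-345,4],):
    q2,*e=ik(np.array(P),Rt(0,b),q1); print("place",q2,e)
    q3,*e=ik(np.array(P)+[0,0,4],Rt(30,b),q2); print("regrasp",q3,e)
    q4,*e=ik(B(35,0,165),Rt(-2,PSI)@np.diag([-1,-1,1.]),q3); print("ins",q4,e)
```

```text
xyz [ 0.008 -1.5   -0.363] dr [ 0.    -0.    -0.105]
red [492.341 310.073] [ 308.22  -477.664   10.   ]
[ 0.713  1.    -0.292  1.817  0.637  0.42  -2.021] [np.float64(7.808079840960867e-07), 3.7922958345447596e-07]
place [ 0.947  1.116 -0.763  1.754  1.104  0.769  0.551] [np.float64(3.684279152813457e-06), 3.2051704881456896e-06]
regrasp [ 0.887  1.34  -0.877  1.16   0.71   1.503  1.005] [np.float64(1.8475569695607032e-06), 1.3795516026815929e-06]
ins [ 0.415  0.992 -1.083  1.621  0.92   1.157  0.588] [np.float64(1.6555205733178257e-06), 8.488254531849247e-07]
```

Request:
{"api": "arm_command", "payload": {
  "hand": [1,1,1,1,1,1],
  "xyz": [
    [0,-0.9,0],
    [0,-0.9,0],
    [0,-0.9,0],
    [0,-0.9,0],
    [0,-0.9,0],
    [0,-0.9,0]
  ],
  "dr": [
    [0,0,-0.105],
    [0,0,-0.105],
    [0,0,-0.105],
    [0,0,-0.105],
    [0,0,-0.105],
    [0,0,-0.105]
  ]
}}

```text
time: 10.65
tcp_pos: [473.4, -190.7, 261.2]
ee_rot: [[0.918, -0.397, 0.0], [-0.397, -0.918, 0.0], [-0.0, -0.0, -1.0]]
ft_force: [0.3, 0.6, -0.2]
gripper_width: 87.5
grip_force: 0.0
```

Request:
{"api": "arm_command", "payload": {
  "hand": [1,1,1,1,1,1,1],
  "xyz": [
    [0,-0.6,-0.2],
    [0,-0.6,-0.36],
    [0,-0.6,-0.36],
    [0,-0.6,-0.36],
    [0,-0.6,-0.36],
    [0,-0.6,-0.36],
    [0,-0.6,-0.36]
  ],
  "dr": [
    [0,0,0],
    [0,0,0],
    [0,0,0],
    [0,0,0],
    [0,0,0],
    [0,0,0],
    [0,0,0]
  ]
}}

```text
time: 11.52
tcp_pos: [474.2, -340.7, 172.5]
ee_rot: [[0.918, -0.396, 0.002], [-0.396, -0.918, -0.001], [0.002, 0.0, -1.0]]
ft_force: [-0.9, 0.2, -0.5]
gripper_width: 88.2
grip_force: 0.0
```

```bash
cat >> h.py <<'E'
def pinpos(n="wrist",near=None,z=16):
    im,i=cap(n); np.save("last.npy",im); hs=cv2.cvtColor(im,cv2.COLOR_RGB2HSV)
    m=((hs[...,1]<60)&(hs[...,2]>110)).astype(np.uint8); k,l,st,c=cv2.connectedComponentsWithStats(m)
    b=min((j for j in range(1,k) if 100<st[j,4]<6000),key=lambda j:np.linalg.norm(onz(i,*c[j],z)[:2]-near))
    ys,xs=np.where(l==b); P=np.array([onz(i,x,y,z)[:2] for x,y in zip(xs,ys)]); m0=P.mean(0)
    V=np.linalg.eigh(np.cov((P-m0).T))[1]; a=V[:,1]; t=(P-m0)@a
    if (t**3).mean()<0: a=-a; t=-t
    P0=m0+a*(t.max()-77); w=(P-m0)@V[:,0]; rod=t>t.max()-50
    fit=np.polyfit(t,w,1)
    print(n,c[b],st[b],"len",np.ptp(t),"rodw",np.ptp(w[rod&(t<t.max()-15)]),"centre",P0,"mid",m0,"yaw",np.degrees(np.arctan2(a[1],a[0])))
    return P0,a
E
python3 - <<'E'
from h import *
s=manip.state(); print(s["time"],s["tcp_pos"],s["q"],s["gripper_width"])
pinpos("wrist",[485,-346]); pinpos("top",[485,-346])
E
```

```text
11.525 [ 474.243 -340.717  172.522] [ 0.787  0.744 -0.422  1.752  0.427  0.735 -1.835] 88.24945211389117
wrist [324.544 209.226] [ 313  143   24  113 1820] len 100.89099233870499 rodw 10.095045363712416 centre [ 474.107 -339.463] mid [ 491.322 -347.407] yaw -24.770032880531456
top [384.664 282.234] [376 273  19  19 286] len 52.56481442769686 rodw 50.961061678560654 centre [ 442.676 -192.568] mid [ 394.794 -175.636] yaw 160.52541061347438
```

Request:
{"api": "arm_command", "payload": {
  "hand": [1,1,1,1,1,1,-1,-1,-1,-1,-1,-1],
  "xyz": [
    [0,0.005,-0.25],
    [0,0.005,-0.45],
    [0,0.005,-0.6],
    [0,0.005,-0.672],
    [0,0.005,-0.672],
    [0,0.005,-0.672],
    [0,0.005,-0.672],
    [0,0.005,-0.672],
    [0,0.005,-0.672],
    [0,0.005,-0.672],
    [0,0.005,-0.672],
    [0,0.005,-0.672]
  ],
  "dr": [
    [0,0,-0.008],
    [0,0,-0.008],
    [0,0,-0.008],
    [0,0,-0.008],
    [0,0,-0.008],
    [0,0,-0.008],
    [0,0,-0.008],
    [0,0,-0.008],
    [0,0,-0.008],
    [0,0,-0.008],
    [0,0,-0.008],
    [0,0,-0.008]
  ]
}}

```text
time: 13.12
tcp_pos: [473.3, -340.7, 3.5]
ee_rot: [[0.907, -0.421, 0.0], [-0.421, -0.907, -0.001], [0.001, 0.001, -1.0]]
ft_force: [0.1, -0.5, 0.6]
gripper_width: 30.5
grip_force: 0.0
```

Request:
{"api": "arm_command", "payload": {
  "hand": [-1,-1,-1,-1,-1,-1],
  "xyz": [
    [0,0,0],
    [0,0,0],
    [0,0,0],
    [0,0,0.08],
    [0,0,0.2],
    [0,0,0.2]
  ],
  "dr": [
    [0,0,0],
    [0,0,0],
    [0,0,0],
    [0,0,0],
    [0,0,0],
    [0,0,0]
  ]
}}

```text
time: 13.88
tcp_pos: [474.9, -341.8, 56.3]
ee_rot: [[0.907, -0.421, 0.005], [-0.421, -0.907, -0.003], [0.006, 0.001, -1.0]]
ft_force: [0.4, -0.6, -1.7]
gripper_width: 19.4
grip_force: 30.0
```

Request:
{"api": "arm_command", "payload": {
  "hand": [-1,-1,-1,-1,-1,-1,-1,-1,-1,-1,-1,-1,-1,-1,-1,-1,-1,-1,-1,-1],
  "xyz": [
    [0,0,0],
    [0.06,0,0],
    [0.06,0,0],
    [0.06,0,0],
    [0.06,0,0],
    [0.06,0,0],
    [0.06,0,0],
    [0.06,0,0],
    [0.06,0,0],
    [0.06,0,0],
    [0.06,0,0],
    [0.06,0,0],
    [0.06,0,0],
    [0.06,0,0],
    [0.06,0,0],
    [0.06,0,0],
    [0.06,0,0],
    [0.06,0,0],
    [0.06,0,0],
    [0.06,0,0]
  ],
  "dr": [
    [0,0,0.05],
    [0,0,0.1],
    [0,0,0.16],
    [0,0,0.22],
    [0,0,0.28],
    [0,0,0.34],
    [0,0,0.4],
    [0,0,0.45],
    [0,0,0.5],
    [0,0,0.56],
    [0,0,0.62],
    [0,0,0.68],
    [0,0,0.74],
    [0,0,0.8],
    [0,0,0.85],
    [0,0,0.9],
    [0,0,0.95],
    [0,0,0.95],
    [0,0,0.95],
    [0,0,0.95]
  ]
}}

```text
time: 16.38
tcp_pos: [488.2, -340.7, 53.5]
ee_rot: [[-0.829, 0.559, -0.001], [0.559, 0.829, 0.001], [0.001, 0.0, -1.0]]
ft_force: [0.3, -0.4, -1.2]
gripper_width: 19.9
grip_force: 30.0
```

Run:
```python
from h import *
s=manip.state(); print(s["time"],s["tcp_pos"],s["q"],s["gripper_width"],s["grip_force"]);print(s["ee_rot"])
```

```text
16.375 [ 488.247 -340.69    53.457] [ 1.036  1.109 -0.975  1.757  1.134  0.957  0.542] 19.8570365998673 29.999273414723575
[[-0.829  0.559 -0.001]
 [ 0.559  0.829  0.001]
 [ 0.001  0.    -1.   ]]
```

Request:
{"api": "arm_command", "payload": {
  "hand": [-1,-1,-1,-0.4,-0.3,-0.2,-0.2,-0.2,-0.2,-0.2],
  "xyz": [
    [0,0,-0.12],
    [0,0,-0.198],
    [0,0,-0.198],
    [0,0,-0.198],
    [0,0,-0.198],
    [0,0,-0.198],
    [0,0,-0.15],
    [0,0,0],
    [0,0,0],
    [0,0,0]
  ],
  "dr": [
    [0,0,0],
    [0,0,0],
    [0,0,0],
    [0,0,0],
    [0,0,0],
    [0,0,0],
    [0,0,0],
    [0,0,0],
    [0,0,0],
    [0,0,0]
  ]
}}

```text
time: 17.62
tcp_pos: [488.1, -340.9, 53.6]
ee_rot: [[-0.83, 0.558, -0.001], [0.558, 0.83, 0.0], [0.001, 0.0, -1.0]]
ft_force: [-0.6, -0.4, 0.4]
gripper_width: 35.3
grip_force: 0.0
```

Run:
```python
from h import *
s=manip.state(); print(s["time"],s["tcp_pos"],s["gripper_width"])
P0,a=pinpos("wrist",[460,-320]); y=np.arctan2(a[1],a[0]); R=Rt(30,y)
C=np.r_[P0,11]; plan(C-40*R[:,2],R); plan(C+5*R[:,2],R)
print(C)
im=np.load("last.npy"); save("regrasp",im)
```

```text
17.625 [ 488.072 -340.928   53.645] 35.31038283469456
wrist [325.967 240.506] [ 308  137   37  178 4633] len 101.03559025249456 rodw 10.009795318467008 centre [ 487.376 -340.007] mid [ 470.457 -328.619] yaw 146.05865812163853
xyz [ 0.065 -0.041 -0.03 ] dr [ 0.093  0.138 -0.   ]
xyz [-0.01   0.009 -0.186] dr [ 0.093  0.138 -0.   ]
[ 487.376 -340.007   11.   ]
```

View pics/regrasp.png

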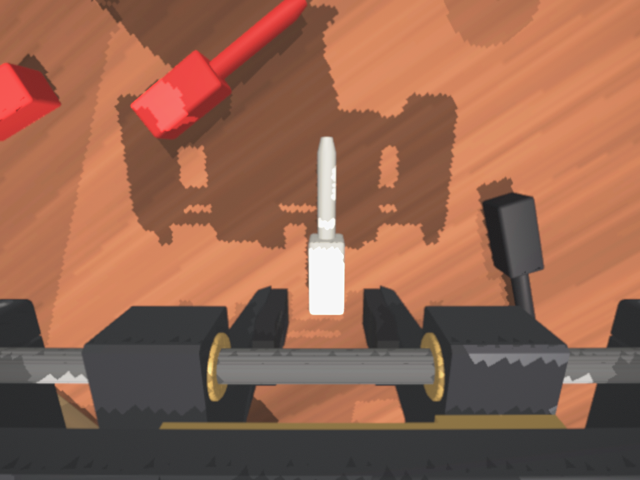

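The pin lies at (326,240) with its rod towards the robot, and the red and black look-alikes are clear of it. Regrasping with the tool tilted 30°.

Request:
{"api": "arm_command", "payload": {
  "hand": [-0.2,-0.2,-0.2,-0.2,-0.2,-0.2,-0.2,-1,-1,-1,-1,-1,-1],
  "xyz": [
    [0.03,-0.02,0],
    [0.065,-0.041,-0.03],
    [0.065,-0.041,-0.03],
    [0.065,-0.041,-0.03],
    [0.015,-0.01,-0.13],
    [-0.01,0.009,-0.186],
    [-0.01,0.009,-0.186],
    [-0.01,0.009,-0.186],
    [-0.01,0.009,-0.186],
    [-0.01,0.009,-0.186],
    [-0.01,0.009,-0.186],
    [-0.01,0.009,-0.1],
    [-0.01,0.009,0]
  ],
  "dr": [
    [0.031,0.046,0],
    [0.062,0.092,0],
    [0.093,0.138,0],
    [0.093,0.138,0],
    [0.093,0.138,0],
    [0.093,0.138,0],
    [0.093,0.138,0],
    [0.093,0.138,0],
    [0.093,0.138,0],
    [0.093,0.138,0],
    [0.093,0.138,0],
    [0.093,0.138,0],
    [0.093,0.138,0]
  ]
}}

```text
time: 19.3
tcp_pos: [485.7, -338.2, 54.6]
ee_rot: [[-0.719, 0.558, -0.415], [0.482, 0.83, 0.28], [0.5, 0.002, -0.866]]
ft_force: [-1.6, 0.4, -1.2]
gripper_width: 19.7
grip_force: 30.0
```

```bash
cat > goal.py <<'E'
from h import *
psi=np.radians(-4.8); c32,s32=np.cos(np.radians(32)),np.sin(np.radians(32))
xb=np.array([np.cos(psi),np.sin(psi),0]); yb=np.array([-np.sin(psi),np.cos(psi),0])
UP=c32*xb+s32*Z; NN=-s32*xb+c32*Z
EYE=B(78,0,158)-131*(c32*XB+s32*Z)+24.3*(-s32*XB+c32*Z)+1.9*YB
# tool: rod dir = -UP, held with tool leaned 30 toward rod => tool tilt 2 outward
Rp=np.c_[-UP,yb*0,yb*0]
R32=np.c_[-UP,yb,-NN]                      # tool square to rod, x along rod (y=z×x)
RG=Rn.from_rotvec(np.radians(30)*yb).as_matrix()@R32
if RG[2,0]<R32[2,0]: RG=Rn.from_rotvec(-np.radians(30)*yb).as_matrix()@R32
def tcp(d,dy=0,dn=0): return EYE+d*UP+dy*yb+dn*NN+5*RG[:,2]
E
python3 - <<'E'
from goal import *
s=manip.state(); print(s["time"],s["tcp_pos"],s["q"],s["gripper_width"],s["grip_force"],s["ft_force"]);print(s["ee_rot"]);print(RG,np.linalg.det(RG),EYE)
plan(tcp(110,0,0)+[0,0,60],RG); plan(tcp(110),RG)
E
```

```text
19.3 [ 485.698 -338.159   54.62 ] [ 0.911  1.291 -0.952  1.197  0.723  1.564  0.972] 19.669994025919422 29.995989077724516 [-1.582  0.416 -1.178]
[[-0.719  0.558 -0.415]
 [ 0.482  0.83   0.28 ]
 [ 0.5    0.002 -0.866]]
[[-0.996  0.084  0.035]
 [ 0.084  0.996 -0.003]
 [-0.035 -0.    -0.999]] 1.0000000000000002 [529.719  33.301 109.188]
xyz [0.549 1.455 0.671] dr [-0.06  -0.17   0.157]
xyz [0.549 1.455 0.431] dr [-0.06  -0.17   0.157]
```

Request:
{"api": "arm_command", "payload": {
  "hand": [-1,-1,-1,-1,-1,-1,-1,-1,-1],
  "xyz": [
    [0,0,0.25],
    [0,0,0.5],
    [0.1,0.2,0.67],
    [0.2,0.45,0.67],
    [0.3,0.7,0.67],
    [0.35,0.9,0.67],
    [0.35,0.9,0.67],
    [0.35,0.9,0.67],
    [0.35,0.9,0.67]
  ],
  "dr": [
    [-0.005,-0.014,0.013],
    [-0.01,-0.028,0.026],
    [-0.02,-0.056,0.052],
    [-0.03,-0.085,0.078],
    [-0.04,-0.113,0.104],
    [-0.05,-0.142,0.131],
    [-0.06,-0.17,0.157],
    [-0.06,-0.17,0.157],
    [-0.06,-0.17,0.157]
  ]
}}

```text
time: 20.42
tcp_pos: [573.4, -115.2, 221.4]
ee_rot: [[-0.995, 0.089, 0.036], [0.089, 0.996, -0.004], [-0.036, -0.001, -0.999]]
ft_force: [-0.6, -0.3, -2.5]
gripper_width: 19.9
grip_force: 30.0
```

Run:
```python
from goal import *
s=manip.state(); print(s["q"]); plan(tcp(110)+[0,0,60],RG)
```

```text
[ 0.718  0.887 -1.165  1.719  0.916  1.139  0.762]
xyz [0.198 0.563 0.004] dr [0.    0.    0.002]
```

Request:
{"api": "arm_command", "payload": {
  "hand": [-1,-1,-1,-1,-1,-1],
  "xyz": [
    [0.1,0.28,0],
    [0.198,0.563,0.004],
    [0.198,0.563,0.004],
    [0.198,0.563,0.004],
    [0.198,0.563,0.004],
    [0.198,0.563,0.004]
  ],
  "dr": [
    [0,0,0.002],
    [0,0,0.002],
    [0,0,0.002],
    [0,0,0.002],
    [0,0,0.002],
    [0,0,0.002]
  ]
}}

```text
time: 21.18
tcp_pos: [622.8, 24.7, 221.6]
ee_rot: [[-0.996, 0.082, 0.036], [0.082, 0.997, -0.004], [-0.036, -0.001, -0.999]]
ft_force: [-0.2, -0.7, -2.0]
gripper_width: 19.7
grip_force: 30.0
```

Run:
```python
from goal import *
s=manip.state(); print(s["time"],s["tcp_pos"],s["q"],s["ft_force"])
w,i=cap("wrist"); np.save("w2.npy",w); c,d=ray(i,320,240); print(c,d)
np.save("s3.npy",cap("scene")[0])
r=tcp(110)+[0,0,60]-np.array(s["tcp_pos"])
tip=EYE+33*UP+[0,0,60]-r   # expected tip world (77 ahead of centre)
sh=EYE+88*UP+[0,0,60]-r
print("exp tip px",proj(i,tip),"shoulder",proj(i,sh),"eye face",proj(i,EYE+9*UP))
save("w2",w)
```

```text
21.175 [622.813  24.74  221.625] [ 0.435  0.915 -1.128  1.602  0.907  1.184  0.597] [-0.243 -0.669 -1.979]
[546.45   31.246 364.577] [ 0.288 -0.039 -0.957]
exp tip px [324.978 159.761] shoulder [324.85 264.91] eye face [326.125 123.158]
```

View pics/w2.png

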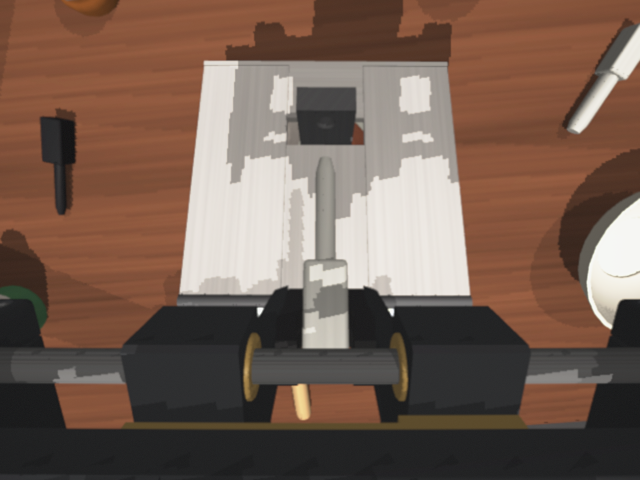

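The pin sits square in the jaws with its tip at (325,157) and the eye at about (325,125), both within about 3 px of where I predicted. I've now used all 10 views, so everything from here is by numbers and touch.

Run:
```python
from goal import *
w=np.load("w2.npy").astype(int).sum(2)//3
for r in (119,122,125,128,131): print(r,w[r,296:358:2])
for r in (163,180,200,220,240): print(r,w[r,308:346])
plan(tcp(110),RG); plan(tcp(92),RG)
```

```text
119 [80 51 48 48 49 49 48 49 47 48 48 48 51 54 55 56 55 52 50 48 49 48 48 48
 50 48 46 48 48 57 95]
122 [110  63  48  48  50  49  48  48  47  47  49  53  54  54  55  55  53  53
  51  46  48  49  47  49  49  48  48  48  48  69 116]
125 [120  70  48  49  49  49  48  48  48  48  49  58  65  68  72  62  61  61
  58  51  49  48  48  49  49  48  48  48  48  63  75]
128 [119  81  48  49  48  49  49  48  48  48  50  49  50  57  59  58  58  55
  49  47  49  48  48  49  49  48  47  47  50  67  71]
131 [122 102  48  50  49  50  48  48  47  48  49  49  48  49  48  47  48  48
  48  48  48  49  48  48  50  48  48  47  50  70  71]
163 [156 157 155 154 155 155 155 155 155 146 128 114 120 131 138 142 145 147
 146 147 148 146 140 134 142 154 157 155 154 152 152 154 154 154 156 158
 159 158]
180 [167 155 154 155 155 155 147 125 104 110 118 126 135 140 142 145 148 150
 151 153 153 151 149 143 138 130 127 137 149 152 152 153 154 154 157 158
 158 158]
200 [224 223 222 222 223 223 212 169 118 111 121 129 138 142 145 148 150 152
 153 155 154 152 148 144 138 130 125 133 149 154 155 155 156 155 157 159
 160 159]
220 [224 223 222 223 224 223 212 169 121 115 124 132 139 143 146 149 151 153
 154 155 154 151 149 144 137 130 136 176 216 221 221 222 222 223 224 226
 226 225]
240 [225 225 225 225 225 224 207 154 117 119 126 133 140 145 149 151 153 154
 155 155 152 150 147 142 137 129 129 172 218 224 224 225 225 224 225 227
 228 227]
xyz [ 0.    -0.    -0.237] dr [ 0.     0.    -0.001]
xyz [-0.061  0.005 -0.276] dr [ 0.     0.    -0.001]
```

Request:
{"api": "arm_command", "payload": {
  "hand": [-1,-1,-1,-1,-1],
  "xyz": [
    [0,-0.003,-0.12],
    [-0.01,-0.003,-0.24],
    [-0.04,0.001,-0.262],
    [-0.061,0.002,-0.276],
    [-0.061,0.002,-0.276]
  ],
  "dr": [
    [0,0,0],
    [0,0,0],
    [0,0,0],
    [0,0,0],
    [0,0,0]
  ]
}}

```text
time: 21.9
tcp_pos: [607.6, 28.1, 154.1]
ee_rot: [[-0.996, 0.078, 0.038], [0.078, 0.997, -0.002], [-0.038, 0.001, -0.999]]
ft_force: [-0.3, -0.2, -1.6]
gripper_width: 19.6
grip_force: 30.0
```

```bash
cat >> goal.py <<'E'
def where():
    s=manip.state(); d=np.array(s["tcp_pos"])-tcp(0); f=np.array(s["ft_force"])
    print("t",s["time"],"d",d@UP,"dy",d@yb,"dn",d@NN,"F up",f@UP,"y",f@yb,"n",f@NN,"grip",s["gripper_width"],"rotdeg",np.degrees(Rn.from_matrix(RG@np.array(s["ee_rot"]).T).as_rotvec()))
E
python3 - <<'E'
from goal import *
where(); plan(tcp(80,-.7),RG)
w,i=cap("wrist"); w=w.astype(int).sum(2)//3
for r in (110,115,120,125,130,135): print(r,w[r,296:358:2])
print(proj(i,EYE+9*UP-.7*yb),proj(i,EYE+15*UP-.7*yb),-UP*4/250)
E
```

```text
t 21.9 d 92.48457429490982 dy 1.3286987343580945 dn 1.0188393419843322 F up -1.1047462056742299 y -0.22218335512618848 n -1.2230571294308712 grip 19.55891280529116 rotdeg [-0.049  0.184 -0.339]
xyz [-0.041 -0.005 -0.03 ] dr [-0.     0.001 -0.002]
110 [71 69 69 69 69 69 69 70 71 70 69 68 69 68 68 69 69 70 69 69 69 69 67 68
 68 70 70 68 68 70 68]
115 [68 69 69 69 70 71 71 70 69 68 68 68 69 69 69 69 69 69 69 69 67 68 68 70
 71 68 69 69 68 68 68]
120 [68 70 69 70 71 69 69 69 69 68 69 68 68 70 69 68 70 68 68 68 67 69 70 69
 69 68 69 69 69 68 69]
125 [69 71 71 70 69 68 68 68 68 69 70 70 68 69 69 68 68 68 69 69 71 70 68 69
 69 69 69 68 68 70 70]
130 [70 70 70 69 69 69 69 69 70 70 69 69 70 68 68 69 69 70 71 69 69 69 69 69
 68 69 69 70 68 69 69]
135 [48 46 47 48 47 47 44 46 44 46 47 48 48 47 47 49 48 46 46 46 46 47 47 48
 48 49 50 48 47 46 46]
[321.61  149.209] [321.538 159.649] [-0.014  0.001 -0.008]
```

```bash
cat >> goal.py <<'E'
def avg(n=6):
    L=[]
    for _ in range(n):
        w,i=cap("wrist"); s=manip.state(); d=np.array(s["tcp_pos"])-tcp(0); f=np.array(s["ft_force"])
        L.append(np.r_[d@UP,d@yb,d@NN,f@UP,f@yb,f@NN,np.degrees(Rn.from_matrix(RG@np.array(s["ee_rot"]).T).as_rotvec())])
    L=np.array(L); print("t",s["time"],"d,dy,dn|F|rot",L.mean(0),"sd",L.std(0)[:3]); return w,i
E
python3 - <<'E'
from goal import *
w,i=avg(); g=w.astype(int).sum(2)//3
for r in (143,147,150,153,157): print(r,g[r,296:358:2])
for r in (178,190,210,240): print(r,g[r,300:346])
print(proj(i,EYE+9*UP),"tip at d-77:",proj(i,EYE+15.5*UP), -UP/250,yb/250,NN/250)
E
```

```text
t 22.25 d,dy,dn|F|rot [92.746  1.211  0.494 -0.763  0.161 -1.939 -0.046  0.191 -0.292] sd [0.266 0.064 0.17 ]
143 [47 46 45 46 46 46 47 47 48 48 51 53 53 54 53 53 52 49 46 46 48 45 46 47
 47 48 47 46 46 46 47]
147 [48 46 46 47 46 46 47 48 50 51 51 51 54 55 54 51 52 50 49 43 46 47 46 46
 46 47 47 45 47 46 46]
150 [47 47 46 47 46 46 47 50 58 62 65 67 69 65 55 54 57 57 53 49 47 46 47 46
 47 47 48 47 46 46 46]
153 [48 47 46 46 47 46 48 48 47 54 61 65 66 65 64 62 62 55 50 47 46 48 46 47
 48 48 48 47 46 47 47]
157 [ 48  48  47  47  46  46  47  48  48  47  46  47  76 116 136 138 124  78
  46  47  48  46  47  46  47  47  47  47  47  45  46]
178 [152 153 151 150 148 147 147 142 128 116 112 112 112 112 108  99  97 105
 114 122 130 135 138 141 143 144 146 148 148 147 144 139 134 126 122 133
 146 149 149 149 149 149 150 150 152 154]
190 [152 152 151 146 130 116 112 113 113 112 113 113 111 111 108  99  98 108
 116 124 132 136 139 141 144 145 148 149 149 147 144 140 134 127 123 133
 146 148 148 149 149 149 149 151 153 155]
210 [152 152 151 151 150 138 119 112 112 112 112 112 111 111 107 101 101 112
 119 126 134 137 142 144 145 147 149 150 149 147 143 139 133 126 120 128
 144 149 149 149 150 150 150 151 153 155]
240 [155 153 152 153 152 140 120 113 113 113 113 113 114 112 106 101 107 117
 123 129 136 140 143 146 148 148 151 150 148 145 142 138 132 125 117 125
 147 151 151 152 153 154 153 153 156 158]
[323.099 148.584] tip at d-77: [323.041 159.936] [-0.003  0.    -0.002] [0.    0.004 0.   ] [-0.002  0.     0.003]
```

Request:
{"api": "arm_command", "payload": {
  "hand": [-1,-1,-1,-1,-1],
  "xyz": [
    [-0.001,-0.008,0],
    [-0.001,-0.008,0],
    [-0.011,-0.007,-0.006],
    [-0.021,-0.006,-0.012],
    [-0.03,-0.0055,-0.018]
  ],
  "dr": [
    [0,0.001,-0.0016],
    [0,0.001,-0.0016],
    [0,0.001,-0.0016],
    [0,0.001,-0.0016],
    [0,0.001,-0.0016]
  ]
}}

```text
time: 22.88
tcp_pos: [599.8, 26.5, 148.4]
ee_rot: [[-0.996, 0.083, 0.033], [0.083, 0.997, -0.002], [-0.034, 0.0, -0.999]]
ft_force: [0.4, -0.3, -1.9]
gripper_width: 20.3
grip_force: 30.0
```

Run:
```python
from goal import *
w,i=avg(4); g=w.astype(int).sum(2)//3
for r in (158,162,166,170,174): print(r,g[r,296:358:2])
```

```text
t 23.075 d,dy,dn|F|rot [82.919 -0.985  0.254 -0.914 -0.035 -1.434 -0.026 -0.089 -0.038] sd [0.294 0.037 0.03 ]
158 [48 48 46 47 45 47 47 46 47 47 47 46 54 61 72 72 69 57 48 47 46 45 47 45
 46 47 46 47 47 46 46]
162 [ 47  47  47  46  46  46  46  46  47  46  49  74 112 131 139 141 143 124
  67  51  48  43  48  47  46  47  46  47  47  47  45]
166 [ 47  48  48  46  46  45  46  48  48  52  60 101 123 135 140 143 145 139
 114  59  51  47  48  46  47  46  48  46  46  46  46]
170 [ 47  47  47  47  46  47  45  46  44  44  78 112 129 137 141 145 146 143
 131  81  46  46  46  46  46  46  47  48  45  47  46]
174 [ 48  47  48  47  46  47  46  45  42  48  92 112 129 136 141 145 147 143
 133 104  49  47  47  47  46  47  47  46  47  46  46]
```

Request:
{"api": "arm_command", "payload": {
  "hand": [-1,-1,-1,-1],
  "xyz": [
    [-0.008,0.0007,-0.005],
    [-0.015,0.0013,-0.0095],
    [-0.023,0.002,-0.014],
    [-0.0305,0.0026,-0.019]
  ],
  "dr": [
    [0,0,0],
    [0,0,0],
    [0,0,0],
    [0,0,0]
  ]
}}

```text
time: 23.58
tcp_pos: [592.3, 27.3, 143.8]
ee_rot: [[-0.996, 0.083, 0.034], [0.083, 0.997, -0.002], [-0.034, 0.001, -0.999]]
ft_force: [0.1, 0.3, -0.7]
gripper_width: 19.8
grip_force: 30.0
```

Run:
```python
from goal import *
w,i=avg(4); g=w.astype(int).sum(2)//3
for r in (166,172,178,184,190,196): print(r,g[r,296:358:2])
```

```text
t 23.775 d,dy,dn|F|rot [73.927 -0.824  0.36  -1.478  0.635 -1.297 -0.043 -0.092 -0.035] sd [0.076 0.024 0.011]
166 [72 73 70 70 71 70 70 70 71 71 71 70 69 72 69 69 70 70 71 71 72 70 70 71
 70 71 70 70 72 71 71]
172 [49 48 47 47 47 48 47 46 46 48 48 46 47 48 46 47 47 47 45 47 46 47 49 48
 46 47 47 48 47 47 47]
178 [ 49  48  47  46  47  48  46  48  49  51  90 112 131 140 145 149 152 146
 136 108  52  47  48  48  48  46  47  49  48  48  48]
184 [ 49  49  48  47  46  47  47  47  47  54  94 116 131 140 146 149 150 146
 136 110  55  48  48  48  48  47  48  48  48  46  47]
190 [ 48  49  49  49  48  48  48  45  43  49  95 118 133 140 146 150 150 146
 136 113  54  48  48  48  47  48  48  48  47  48  45]
196 [ 48  49  48  48  48  44  44  43  44  51  95 118 133 141 146 150 152 146
 136 113  55  47  49  48  46  48  48  47  46  47  46]
```

The rod has entered the eye with almost no force. Running it down the slope.

Request:
{"api": "arm_command", "payload": {
  "hand": [-1,-1,-1,-1,-1,-1,-1,-1,-1],
  "xyz": [
    [-0.016,0.0014,-0.01],
    [-0.032,0.0027,-0.02],
    [-0.048,0.004,-0.03],
    [-0.064,0.0054,-0.04],
    [-0.08,0.0067,-0.05],
    [-0.096,0.008,-0.06],
    [-0.112,0.0094,-0.07],
    [-0.122,0.0102,-0.0762],
    [-0.122,0.0102,-0.0762]
  ],
  "dr": [
    [0,0,0],
    [0,0,0],
    [0,0,0],
    [0,0,0],
    [0,0,0],
    [0,0,0],
    [0,0,0],
    [0,0,0],
    [0,0,0]
  ]
}}

```text
time: 24.9
tcp_pos: [561.4, 29.8, 124.5]
ee_rot: [[-0.996, 0.083, 0.033], [0.083, 0.997, -0.002], [-0.033, 0.001, -0.999]]
ft_force: [-1.8, 1.9, -0.4]
gripper_width: 19.8
grip_force: 30.0
```

Run:
```python
from goal import *
avg(3)
```

```text
t 25.05 d,dy,dn|F|rot [37.697 -0.823  0.405 -1.752  1.824  0.022 -0.048 -0.124 -0.031] sd [0.019 0.012 0.004]
```

Request:
{"api": "arm_command", "payload": {
  "hand": [-1,-1,-1],
  "xyz": [
    [-0.005,0.0004,-0.003],
    [-0.01,0.0009,-0.0064],
    [-0.0136,0.0011,-0.0085]
  ],
  "dr": [
    [0,0,0],
    [0,0,0],
    [0,0,0]
  ]
}}

```text
time: 25.42
tcp_pos: [558.9, 30.1, 122.8]
ee_rot: [[-0.996, 0.083, 0.034], [0.083, 0.997, -0.002], [-0.035, 0.001, -0.999]]
ft_force: [0.3, 0.7, 1.6]
gripper_width: 19.7
grip_force: 30.0
```

Request:
{"api": "arm_command", "payload": {
  "hand": [-1],
  "xyz": [
    [-0.0034,0.0003,-0.0021]
  ],
  "dr": [
    [0,0,0]
  ]
}}

```text
time: 25.55
tcp_pos: [557.9, 30.1, 122.2]
ee_rot: [[-0.996, 0.083, 0.034], [0.083, 0.997, -0.002], [-0.034, 0.001, -0.999]]
ft_force: [0.5, 1.9, 2.6]
gripper_width: 19.9
grip_force: 30.0
```

Request:
{"api": "arm_command", "payload": {
  "hand": [-1],
  "xyz": [
    [-0.0034,0.0003,-0.0021]
  ],
  "dr": [
    [0,0,0]
  ]
}}

```text
time: 25.68
tcp_pos: [557.0, 30.2, 121.6]
ee_rot: [[-0.996, 0.083, 0.034], [0.083, 0.997, -0.002], [-0.034, 0.001, -0.999]]
ft_force: [-0.4, 0.8, 2.6]
gripper_width: 20.0
grip_force: 30.0
```

Request:
{"api": "arm_command", "payload": {
  "hand": [-1,-1],
  "xyz": [
    [-0.0034,0.0003,-0.0021],
    [-0.0034,0.0003,-0.0021]
  ],
  "dr": [
    [0,0,0],
    [0,0,0]
  ]
}}

```text
time: 25.92
tcp_pos: [556.8, 30.3, 121.5]
ee_rot: [[-0.996, 0.083, 0.035], [0.083, 0.997, -0.002], [-0.035, 0.001, -0.999]]
ft_force: [1.2, 0.5, 5.3]
gripper_width: 19.6
grip_force: 30.0
```

Request:
{"api": "arm_command", "payload": {
  "hand": [-1,-1],
  "xyz": [
    [-0.0034,0.0003,-0.0021],
    [-0.0034,0.0003,-0.0021]
  ],
  "dr": [
    [0,0,0],
    [0,0,0]
  ]
}}

```text
time: 26.18
tcp_pos: [556.8, 30.3, 121.5]
ee_rot: [[-0.996, 0.084, 0.037], [0.084, 0.996, -0.002], [-0.037, 0.001, -0.999]]
ft_force: [1.8, -0.6, 6.8]
gripper_width: 19.7
grip_force: 30.0
```

Run:
```python
from goal import *
avg(2)
```

```text
t 26.275 d,dy,dn|F|rot [32.097 -0.765  0.364  5.947  0.314  4.779 -0.042  0.131  0.016] sd [0.004 0.007 0.008]
```

Request:
{"api": "arm_command", "payload": {
  "hand": [-1,-1,-1],
  "xyz": [
    [-0.005,0.0004,-0.003],
    [-0.01,0.0008,-0.006],
    [-0.01,0.0008,-0.006]
  ],
  "dr": [
    [0,0,0],
    [0,0,0],
    [0,0,0]
  ]
}}

```text
time: 26.65
tcp_pos: [556.7, 30.3, 121.5]
ee_rot: [[-0.995, 0.085, 0.042], [0.085, 0.996, -0.003], [-0.042, 0.001, -0.999]]
ft_force: [4.6, -1.0, 14.6]
gripper_width: 19.8
grip_force: 30.0
```

Run:
```python
from goal import *
w,i=avg(2); g=w.astype(int).sum(2)//3; s=manip.state(); print(s["joint_torque"])
print("staple face at shoulder row",proj(i,EYE+9*UP),"block top front edge if d=31:",proj(i,EYE+9*UP+11*NN),proj(i,EYE+53*UP+11*NN))
print("col down rod", g[150:300:2,323]); print("col staple left", g[150:300:2,300])
```

```text
t 26.75 d,dy,dn|F|rot [32.061 -0.736  0.366 12.142 -0.83   9.388 -0.027  0.424  0.076] sd [0.003 0.003 0.002]
[ -1.059 -41.751  -9.99   -3.305  -1.343   0.191   0.013]
staple face at shoulder row [326.268 262.824] block top front edge if d=31: [326.356 258.154] [326.696 362.176]
col down rod [163 164 164 150 147 150 152 153 153 155 155 155 155 156 156 156 157 157
 156 157 157 157 158 158 159 158 158 158 158 159 159 160 160 155  91  78
  77  78  78  78  78  78  78  79  80  80  80  79  79  80  79  79  79  69
  58 124 157 164 180 228 229 229 229 229 230 231 199 168 169 143 126 126
 127 127 127]
col staple left [163 164 165 165 165 169 172 169 168 169 170 168 164 165 164 164 165 167
 166 169 170 168 166 165 164 166 167 166 167 167 166 169 168 162  91  78
  79  80  79  78  78  78  77  79  78  80  80  80  80  80  79  80  80  69
  53  52  49  47  48  49  48  48  47 103 128 128 186 206 206 139  33  30
  33  34  33]
```

The block's front edge is flush with the staple (row 260 against 258), and it holds under a 12 N push without moving. Easing off, releasing and retreating.

Request:
{"api": "arm_command", "payload": {
  "hand": [-1,-1,-0.7,-0.5,-0.3,-0.2,-0.2,-0.2,-0.2,-0.2,-0.2],
  "xyz": [
    [0.006,-0.0005,0.0035],
    [0.01,-0.0008,0.006],
    [0.01,-0.0008,0.006],
    [0.01,-0.0008,0.006],
    [0.01,-0.0008,0.006],
    [0.01,-0.0008,0.006],
    [0.01,-0.0008,0.006],
    [0.01,-0.0008,0.1],
    [0.01,-0.0008,0.25],
    [0.01,-0.0008,0.45],
    [0.01,-0.0008,0.45]
  ],
  "dr": [
    [0,0,0],
    [0,0,0],
    [0,0,0],
    [0,0,0],
    [0,0,0],
    [0,0,0],
    [0,0,0],
    [0,0,0],
    [0,0,0],
    [0,0,0],
    [0,0,0]
  ]
}}

```text
time: 28.12
tcp_pos: [556.9, 31.7, 235.0]
ee_rot: [[-0.996, 0.083, 0.04], [0.083, 0.997, -0.0], [-0.04, 0.003, -0.999]]
ft_force: [0.3, -0.1, -0.1]
gripper_width: 35.1
grip_force: 0.0
```

Run:
```python
from goal import *
w,i=avg(2); g=w.astype(int).sum(2)//3; s=manip.state(); print(s["time"],s["tcp_pos"],s["gripper_width"],s["ft_force"])
P=lambda d,n=0,y=-.75:np.round(proj(i,EYE+d*UP+n*NN+y*yb),1)
print("staple face top edge",P(9,14),"eye",P(9),"block top front",P(9,11),"block top back",P(53,11),"tip",P(-46))
c=int(P(30,11)[0]); a=int(P(-60)[1]); 
print("c",c,"from row",a); print(g[a:int(P(65,11)[1]):2,c])
r=int(P(20,11)[1]); print(r,g[r,c-40:c+40:2])
r=int(P(-38)[1]); print("tiprow",r,g[r,c-20:c+20])
```

```text
t 28.225 d,dy,dn|F|rot [89.558 -1.038 94.838 -0.65  -0.114 -0.328 -0.008  0.02  -0.005] sd [0.713 0.374 0.427]
28.225 [555.001  29.762 231.336] 35.30204618249868 [ 0.225 -0.281 -0.879]
staple face top edge [324.6 207.7] eye [324.6 213.9] block top front [324.6 209.1] block top back [324.6 266.1] tip [324.5 151.2]
c 324 from row 136
[ 60  62  60  58  63 171 195 196 206 211 215 214 218 218 219 214 215 217
 220 221 216 152 144 146 146 108 101 101  99 101 101 102 101 102 101 100
  91  92 151 193 226 227 227 228 228 229 229 230 230 230 231 231 232 232
 233 233 234 234 235 235 235 236 236 237 238 238 240 215 216 224 224 224
 224]
222 [219 221 217 131  86  66  65  66  66  83  89  89  89  87 135 214 227 230
 229 229 228 230 230 229 230 231 227 150  66  92  91  91  87  72  69  64
  64  83 200 226]
tiprow 160 [223 222 206 168 156 156 156 155 149 136 133 134 133 133 134 137 149 176
 198 212 218 221 222 221 215 203 179 157 149 155 158 158 158 158 158 158
 158 158 158 158]
```

Run:
```python
from goal import *
w,i=cap("wrist"); g=w.astype(float).mean(2)
def al(u,v,n):
    c,d=ray(i,u,v); p0=EYE+n*NN; P=c+d*((p0-c)@NN)/(d@NN); return (P-EYE)@UP
b=g[:,318:330].mean(1)
print(np.round(b[184:222]),184); print(np.round(b[260:280]),260)
s_=g[:,302:310].mean(1); print(np.round(s_[184:222]))
for v in (206,207,208,209,210,211,212,213): print(v,"n14:",round(al(324,v,14),1),"n11:",round(al(324,v,11),1))
for v in (188,266,268,270): print(v,al(324,v,14),al(324,v,11))
```

```text
[135. 134. 127. 112. 103. 102. 102. 102. 102. 102. 102. 101. 101. 101.
 101. 101. 101. 101. 101. 101. 102. 102. 101. 101. 100.  95.  91.  89.
  93. 110. 124. 162. 212. 227. 229. 229. 229. 229.] 184
[238. 238. 238. 238. 238. 239. 239. 239. 239. 240. 241. 237. 217. 207.
 220. 224. 221. 218. 217. 216.] 260
[187. 186. 168. 130. 105. 101. 101. 102. 102. 102. 102. 102. 102. 102.
 102. 102. 102. 102. 102. 102. 102. 102. 102. 103. 101.  94.  91.  91.
  91.  92.  92.  92.  93.  94.  94.  92.  90.  89.]
206 n14: 6.3 n11: 5.2
207 n14: 7.1 n11: 6.0
208 n14: 7.9 n11: 6.8
209 n14: 8.7 n11: 7.6
210 n14: 9.5 n11: 8.4
211 n14: 10.3 n11: 9.2
212 n14: 11.1 n11: 10.0
213 n14: 11.9 n11: 10.8
188 -8.234242961835228 -9.567210757103336
266 52.05882305868643 51.48611893552821
268 53.51407662797804 52.95972248261097
270 54.965110888261734 54.429053517431086
```

The block may have slid back 1–2 mm when the jaws let go. I'll nudge its back face home with the shut fingertips.

Run:
```python
from goal import *
L=[]
for _ in range(4): cap("wrist"); L.append(manip.state()["tcp_pos"])
p=np.mean(L,0); print(p, manip.state()["time"])
for d in (67,56,53,51): print(d,(EYE+d*UP+9*xb-.75*yb-p)/250)
```

```text
[554.479  29.699 230.174] 28.475
67 [ 0.163 -0.011 -0.342]
56 [ 0.126 -0.007 -0.365]
53 [ 0.116 -0.007 -0.372]
51 [ 0.109 -0.006 -0.376]
```

Request:
{"api": "arm_command", "payload": {
  "hand": [-1,-1,-1,-1,-1,-1,-1,-1,-1],
  "xyz": [
    [0.1,-0.006,0],
    [0.163,-0.011,-0.1],
    [0.163,-0.011,-0.1],
    [0.163,-0.011,-0.1],
    [0.163,-0.011,-0.25],
    [0.163,-0.011,-0.342],
    [0.145,-0.009,-0.353],
    [0.135,-0.008,-0.36],
    [0.13,-0.008,-0.363]
  ],
  "dr": [
    [0,0,0],
    [0,0,0],
    [0,0,0],
    [0,0,0],
    [0,0,0],
    [0,0,0],
    [0,0,0],
    [0,0,0],
    [0,0,0]
  ]
}}

```text
time: 29.6
tcp_pos: [588.0, 28.6, 141.8]
ee_rot: [[-0.996, 0.083, 0.035], [0.083, 0.997, -0.002], [-0.035, 0.001, -0.999]]
ft_force: [0.2, 0.0, 0.8]
gripper_width: 0.6
grip_force: 0.0
```

Request:
{"api": "arm_command", "payload": {
  "hand": [-1,-1],
  "xyz": [
    [-0.004,0.0003,-0.0025],
    [-0.008,0.0006,-0.005]
  ],
  "dr": [
    [0,0,0],
    [0,0,0]
  ]
}}

```text
time: 29.85
tcp_pos: [585.9, 28.4, 139.9]
ee_rot: [[-0.996, 0.084, 0.034], [0.084, 0.997, -0.002], [-0.035, 0.001, -0.999]]
ft_force: [1.2, 0.3, 1.0]
gripper_width: 0.4
grip_force: 0.5
```

Request:
{"api": "arm_command", "payload": {
  "hand": [-1,-1],
  "xyz": [
    [-0.004,0.0003,-0.0025],
    [-0.008,0.0006,-0.005]
  ],
  "dr": [
    [0,0,0],
    [0,0,0]
  ]
}}

```text
time: 30.1
tcp_pos: [585.5, 28.7, 139.3]
ee_rot: [[-0.996, 0.084, 0.038], [0.084, 0.996, -0.002], [-0.038, 0.002, -0.999]]
ft_force: [4.6, -1.1, 4.9]
gripper_width: 0.3
grip_force: 3.3
```

Request:
{"api": "arm_command", "payload": {
  "hand": [-1,-1,-1,-1],
  "xyz": [
    [-0.006,0.0005,-0.0035],
    [-0.012,0.001,-0.007],
    [-0.018,0.0015,-0.011],
    [-0.018,0.0015,-0.011]
  ],
  "dr": [
    [0,0,0],
    [0,0,0],
    [0,0,0],
    [0,0,0]
  ]
}}

```text
time: 30.6
tcp_pos: [585.3, 29.2, 138.8]
ee_rot: [[-0.995, 0.086, 0.046], [0.086, 0.996, -0.001], [-0.046, 0.003, -0.999]]
ft_force: [10.2, -2.8, 11.6]
gripper_width: 0.3
grip_force: 7.1
```

Run:
```python
from goal import *
w,i=cap("wrist"); g=w.astype(float).mean(2); s=manip.state(); print(s["tcp_pos"],s["ft_force"])
def al(v,n):
    c,d=ray(i,324,v); p0=EYE+n*NN; P=c+d*((p0-c)@NN)/(d@NN); return round((P-EYE)@UP,1)
c=int(proj(i,EYE+20*UP-.75*yb)[0]); print(c); b=g[:,c-6:c+6].mean(1); v=int(proj(i,EYE-9*UP+14*NN)[1]); u=int(proj(i,EYE+9*UP+14*NN)[1])
print(v,np.round(b[v-6:v+8])); print(u,np.round(b[u-6:u+14]))
for r in (v-1,v,v+1,u-2,u,u+2,u+4,u+6): print(r,al(r,14),al(r,11))
```

```text
[585.269  29.189 138.802] [ 9.231 -3.224 11.404]
321
149 [139. 139. 139. 140. 140. 135. 111.  82.  70.  68.  69.  69.  69.  68.]
185 [ 69.  68.  68.  68.  69.  66.  56.  47.  46.  46.  45.  55.  89. 124.
 136. 129. 128. 135. 144. 149.]
148 -9.8 -11.6
149 -9.3 -11.0
150 -8.8 -10.5
183 7.9 6.6
185 8.9 7.6
187 9.9 8.6
189 10.8 9.6
191 11.8 10.6
```

The block doesn't move under a 15 N push and sits exactly where it was before, so it is home. Retreating clear.

Request:
{"api": "arm_command", "payload": {
  "hand": [-1,-1,-1,-1,-1,-1,-1],
  "xyz": [
    [0.02,-0.002,0.012],
    [0.06,-0.005,0.035],
    [0.08,-0.006,0.2],
    [0.08,-0.006,0.4],
    [0.08,-0.006,0.6],
    [0.08,-0.006,0.6],
    [0.08,-0.006,0.6]
  ],
  "dr": [
    [0,0,0],
    [0,0,0],
    [0,0,0],
    [0,0,0],
    [0,0,0],
    [0,0,0],
    [0,0,0]
  ]
}}

```text
time: 31.52
tcp_pos: [598.4, 26.8, 284.3]
ee_rot: [[-0.996, 0.083, 0.031], [0.083, 0.997, -0.003], [-0.031, -0.001, -1.0]]
ft_force: [-0.4, -0.6, -0.4]
gripper_width: 0.8
grip_force: 0.0
```

Run:
```python
from goal import *
w,i=avg(5); g=w.astype(float).mean(2)
def al(v,n):
    c,d=ray(i,u0,v); p0=EYE+n*NN; P=c+d*((p0-c)@NN)/(d@NN); return round((P-EYE)@UP,1)
P=lambda d,n:proj(i,EYE+d*UP+n*NN-.75*yb)
u0=int(P(20,11)[0]); b=g[:,u0-4:u0+5].mean(1)
for d,n in((-46,0),(-9,14),(9,11),(53,11)):
    v=int(P(d,n)[1]); print(d,n,v,al(v,n),al(v+1,n),np.round(b[v-7:v+9]))
s0=np.load("s3.npy").astype(int); s1=cap("scene")[0].astype(int); D=np.abs(s1-s0).sum(2)>120
k,l,st,c=cv2.connectedComponentsWithStats(D.astype(np.uint8)); print([(tuple(st[j,:4]),st[j,4]) for j in range(1,k) if st[j,4]>40])
```

```text
t 31.775 d,dy,dn|F|rot [153.5    -0.687 115.883  -0.066  -0.236  -0.006   0.011  -0.244  -0.034] sd [0.237 0.181 0.113]
-46 0 103 -46.1 -45.0 [ 60.  63.  77.  97. 112. 121. 133. 140. 141. 140. 138. 138. 139. 139.
 139. 139.]
-9 14 129 -9.0 -8.1 [138. 138. 138. 136. 135. 134. 118.  92.  74.  71.  72.  72.  72.  72.
  71.  72.]
9 11 149 8.7 9.6 [ 72.  72.  72.  72.  70.  62.  62.  65.  69.  81. 114. 149. 183. 193.
 194. 193.]
53 11 196 52.4 53.3 [232. 232. 232. 232. 232. 232. 233. 233. 233. 233. 235. 238. 232. 210.
 190. 186.]
[((np.int32(143), np.int32(0), np.int32(152), np.int32(79)), np.int32(6981)), ((np.int32(283), np.int32(16), np.int32(117), np.int32(47)), np.int32(2714)), ((np.int32(301), np.int32(49), np.int32(102), np.int32(47)), np.int32(2824)), ((np.int32(390), np.int32(88), np.int32(21), np.int32(23)), np.int32(366)), ((np.int32(145), np.int32(95), np.int32(4), np.int32(21)), np.int32(53)), ((np.int32(188), np.int32(99), np.int32(6), np.int32(21)), np.int32(68)), ((np.int32(346), np.int32(127), np.int32(16), np.int32(50)), np.int32(400)), ((np.int32(363), np.int32(128), np
[... 261 characters left out ...]
t32(406)), ((np.int32(314), np.int32(178), np.int32(90), np.int32(94)), np.int32(2121)), ((np.int32(361), np.int32(183), np.int32(12), np.int32(11)), np.int32(64)), ((np.int32(153), np.int32(209), np.int32(7), np.int32(18)), np.int32(61)), ((np.int32(201), np.int32(225), np.int32(107), np.int32(16)), np.int32(649)), ((np.int32(156), np.int32(229), np.int32(12), np.int32(28)), np.int32(159)), ((np.int32(326), np.int32(237), np.int32(14), np.int32(7)), np.int32(47)), ((np.int32(219), np.int32(251), np.int32(83), np.int32(13)), np.int32(536)), ((np.int32(170), np.int32(254), np.int32(48), np.int32(13)), np.int32(329)), ((np.int32(292), np.int32(259), np.int32(17), np.int32(16)), np.int32(125))]
```

```bash
python3 -c "
from station import job
print(job.sign_off())"
```

```text
the job is handed in; nothing more can be done
None
```

The lid is shut with the staple up through its slot, and the pin is pushed down through the eye and released; the job is handed in. I judged it home because it stopped dead under about 15 N of push; the last camera measure showed a 2–3 mm gap at the block's top edge, which I put down to the pin drooping in the loose eye.

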